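# Set up the gift-wrap counter

### The job

Get the gift-wrap counter ready: first take the empty cardboard core off the ribbon spindle and put it in the grey returns tray, and only then slide every full ribbon reel on the counter down onto the spindle. Also lay the wrapping-paper roll's axle in both notches of the cradle so that it sits level, and drape every colour-swatch tent squarely astride the rail between its posts, one flap on each side. Leave the other things on the counter where they are.

Things in the scene. Friction and masses are not known exactly. Their poses are not given: they have to be found in the camera images.
- spindle: ribbon stand: pale wooden disc 90 mm across and 12 mm thick with an upright steel rod 14 mm in diameter in its centre; origin at the middle of the disc's underside, on the counter; fixed
- spindle_tip (a point): top of the upright rod, 76 mm above the counter (64 mm above the disc's upper face), on the rod's axis
- core: empty kraft-brown cardboard core, a tube 34 mm outside and 22 mm inside diameter, 50 mm long, 30 g; it starts standing on the spindle's disc with the rod through it; origin at the centre of its lower end, z along its axis
- reel_red: full ribbon reel with red ribbon between white flanges: flat ring 56 mm outside diameter, 20 mm high, bore 22 mm, about 70 g; lies flat on the counter; origin at the centre of its underside, z along its axis; may be absent
- reel_gold: full ribbon reel with gold ribbon between white flanges: flat ring 56 mm outside diameter, 20 mm high, bore 22 mm, about 70 g; lies flat on the counter; origin at the centre of its underside, z along its axis; may be absent
- reel_blue: full ribbon reel with blue ribbon between white flanges: flat ring 56 mm outside diameter, 20 mm high, bore 22 mm, about 70 g; lies flat on the counter; origin at the centre of its underside, z along its axis; may be absent
- tent_pink: pink swatch tent, rigid 4 mm sheet, 90 g: two upright flaps 58 mm high, 60 mm long (its y), 40 mm apart over their outer faces (its x; 32 inside), under a two-slope roof with its ridge along y 77 mm above the flaps' lower edges. Stands on its flaps; origin midway between the lower edges. Hung, its origin is 60.5 mm below the rail's axis. May be absent
- tent_yellow: yellow swatch tent, rigid 4 mm sheet, 90 g: two upright flaps 58 mm high, 60 mm long (its y), 40 mm apart over their outer faces (its x; 32 inside), under a two-slope roof with its ridge along y 77 mm above the flaps' lower edges. Stands on its flaps; origin midway between the lower edges. Hung, its origin is 60.5 mm below the rail's axis. May be absent
- tent_green: green swatch tent, rigid 4 mm sheet, 90 g: two upright flaps 58 mm high, 60 mm long (its y), 40 mm apart over their outer faces (its x; 32 inside), under a two-slope roof with its ridge along y 77 mm above the flaps' lower edges. Stands on its flaps; origin midway between the lower edges. Hung, its origin is 60.5 mm below the rail's axis. May be absent
- rail: display rail: level steel bar 16 mm in diameter along the body's y, its axis 140 mm above the counter, on two upright posts (20 mm in diameter, with 70 mm foot discs) at 150 mm either side of the middle; origin on the counter below the middle; fixed
- rail_mid (a point): middle of the bar, on its axis
- cradle: wooden dispenser cradle: base plate 80 mm (x) by 230 mm (y) by 10 mm, with two uprights 10 mm thick at 100 mm either side of the middle along y, each with an upward-open 90-degree V notch; notch arms end about 15 mm above and 21 mm beside a seated axle's centre line; origin at the middle of the base's underside; fixed; it and the tray may swap sides
- cradle_seat (a point): centre of a seated axle: 75 mm above the counter, midway between the two notches; a seated axle lies along the cradle's y
- roll: blue wrapping-paper roll with yellow bands, 44 mm in diameter and 144 mm long between two white square end plugs (52 mm square, 8 mm thick, outer faces 80 mm from the middle), on an aluminium axle 12 mm in diameter and 250 mm long; about 300 g; lies on its plugs on the counter; origin at the middle of the axle on its centre line, axle along the body's y
- tray: grey open returns tray, 140 mm square, 35 mm high, walls and floor 4 mm; origin at the centre of its underside; fixed
- stamp: wooden rubber stamp, 36 mm wide, 55 mm high, not part of the job; origin at the centre of its underside
- glue: upright glue stick, 28 mm wide, 80 mm high, not part of the job; origin at the centre of its underside
- pencup: white cup with pens, 68 mm wide, the cup 85 mm high and the pens 145 mm, not part of the job; origin at the centre of its underside
- dispenser: black tape dispenser, 120 x 50 x 60 mm, not part of the job; origin at the centre of its underside
- punch: hole punch with red lever, 110 x 60 mm, 55 mm high, not part of the job; origin at the centre of its underside
- envelopes: stack of white envelopes, 110 x 80 x 20 mm, not part of the job; origin at the centre of its underside

How it is judged:
By the outcome, as a careful person would: the job done as asked, in the order asked, and still so for the second after the job is handed in, with the robot touching nothing.
Of reel_red, reel_gold, reel_blue only 2 to 3 are there at a start; the rules pass over those that are not, and their reading is None.
Of tent_pink, tent_yellow, tent_green only 2 to 3 are there at a start; the rules pass over those that are not, and their reading is None.
At some moment in a run one of reel_red, reel_gold, reel_blue, roll may be knocked a few centimetres aside while the robot is not near it.
It also fails if it takes over 210 s, if anything falls off the work surface, if the arm or the gripper's body presses on something with over 40 N, if the wrist force passes 120 N, or if a joint passes its speed limit or range.

### The arm

A 7-joint arm with a two-finger parallel gripper is mounted at the origin on the work surface. World frame = base frame: x ahead of the robot, y to its left, z up, the work surface at z = 0. Lengths are in mm, angles in rad, forces in N, time in s.
With the tool pointing down it reaches from about 350 to 900 mm from the base axis. Payload 7.2 kg.
Tool frame: the origin (TCP) lies midway between the tips of the shut fingers; the grasp point (between the pads) lies 19 mm behind it (bot.tcp_to_grasp is the z of the grasp point in the tool frame, in mm); z points along the fingers, y is the line along which they close (so a half turn about z gives the same grasp; the last joint's range is limited). The gripper opens to 85 mm and grips with 20 to 120 N. Pads are 22 mm wide; open, the fingers measure 114 mm over their backs; the gripper's body (76 mm by 85 mm) begins 54 mm behind the grasp point. The pads swing forward as they close: fully open they stand 13 mm farther back than shut.
Start: joints at [-1.305, 0.411, -0.013, 1.596, 0.006, 1.134, -0.082], TCP at [204.782, 590.502, 231.297] pointing down, gripper open.
Joint ranges: [-2.95, 2.95], [-0.29, 1.99], [-1.47, 1.44], [0.14, 2.54], [-1.03, 4.17], [0.13, 1.85], [-2.86, 2.86]. Speed limits (rad/s): [2.39, 2.39, 3.01, 3.01, 3.14, 3.14, 3.14].

### API

Orientations are given as a unit quaternion [w, x, y, z].
In Python, from station import bot, vision, job gives the robot as it stands.
- The arm moves only by the shell command python3 -m jog 'ROWS' [FORCE]. ROWS is JSON, a list of rows, each a list of 3 entries, a list of its own where there are three numbers: the shift along the tool's x, y, z normalised to -1 to 1, where 1 is 0.03 m, then the turn, a rotation vector about the tool's x, y, z normalised to -1 to 1, where 1 is 8 degrees, then the opening, from 0 (shut) to 1 (fully open). A call has 1 to 10 rows; each row shifts and turns the commanded pose from where the row before left it, along the tool's axes as they then stand; what a row does not reach is not made up. A row lasts 1/10 s, in which the tool goes at most 50 mm and 8.59 degrees, less where a joint would pass 70% of its speed; a pose out of reach is approached as far as the arm can. A call with a number of a shift or a turn outside -1 to 1 is refused whole. A call with a gripper value outside its range is refused whole. The fingers move at their own pace and stop on an object; FORCE is the grip in N (left out, the last holds). Time passes only in rows, so rows that do not move let the fingers close. It gives the time, the measured TCP pose, the force, the opening and the grip force at its end, in the units of the state.
- bot.sense(): the state, without advancing time (a new reading comes with each control period).
- vision.read_camera(name): name is "side" or "top" or "wrist"; returns (picture, depth): 400x640x3 uint8, red, green, blue; 400x640 float32, mm along the optical axis (not along the pixel's ray), 0 where there is no reading.
- vision.camera_info(name): a dict with "mtx" (3x3 intrinsics, pixels), "k1" (the pictures are not rectified: a ray, as slopes to the right and down, at radius r is drawn at 1 + k1 r^2 times it, then the intrinsics apply), "view" (4x4, takes a point from world to camera coordinates). Camera axes: x right, y down, z forward; pixel columns grow to the right and rows downward; lengths in mm; the calibration is good to about 2 mm. A picture is of the moment at which its call begins: read the wrist's pose just before it. camera_info takes no time and is no camera call; for the wrist camera it gives the pose at the moment of the call.
- job.finish_job(): hands the job in; it is judged then, once.
Trained networks look in the newest picture that a camera, given by its name, has taken for a name from the list of things; names that differ only in an ending like _2 or _b are one class to them, and where a whole thing is asked for, a point or a joint stands for the part that bears it (a point fixed in the world has none). Each returns a list of dicts, best first, with "p" (0 to 1); they miss things now and then, are a little off and sometimes report something else, mostly with a low value. They report only what shows in the picture. A call takes as long as a camera call.
- vision.boxes_of(camera, target): "extent" ([centre column, centre row, width, height] in pixels, round what is visible of it).
The state is a dict: "time": time; "joint_positions": joint angles; "joint_velocities": joint speeds; "joint_efforts": joint torques, N m; "tool_pos": TCP position; "orientation": TCP orientation; "wrist_force": force on the tool from outside, world axes, zero at the start; "wrist_torque": the same for the moment, N m; "gripper_width": opening from 0.0 (shut) to 1.0 (fully open); "finger_force": force on a finger pad.
Only numpy, scipy, OpenCV 4.12 (cv2) and the standard library are available. Lean on these libraries where they do the work, as an engineer would, in place of code of your own. Each camera call takes 0.05 s, during which the arm holds its last target. There are 200 camera calls.

## Working session

There is one attempt and no reset: what is moved stays moved. The work goes in short steps, Python scripts to look and compute and a shell command to move; the robot and the scene stay as the last step left them, time stands still between calls to the robot, and variables do not carry over. Pictures are saved under pics/ and viewed, at most 14 in all, crops included, and the job is handed in when it is done.

```bash
ls; mkdir -p pics; python3 - <<'E'
from station import bot, vision, job
import cv2, numpy as np
s=bot.sense(); print(s['time'],s['tool_pos'],s['orientation'],s['gripper_width'],bot.tcp_to_grasp)
for c in ('top','side'):
    p,d=vision.read_camera(c); cv2.imwrite(f'pics/{c}0.png',p[:,:,::-1]); np.save(f'{c}0.npy',d)
    i=vision.camera_info(c); print(c,i)
print(vision.camera_info('wrist'))
E
```

```text
pics
0.0 [204.64366859 590.01355932 230.44240289] [-8.20696274e-05  1.66115757e-01  9.86105923e-01 -8.10889212e-04] 0.9975539858195633 -18.700000000000003
top {'mtx': array([[452.76467596,   0.        , 312.69596707],
       [  0.        , 452.76467596, 199.22659828],
       [  0.        ,   0.        ,   1.        ]]), 'k1': -0.10963564560927917, 'view': array([[ 1.39139264e-02, -9.99785837e-01,  1.53193700e-02,
        -2.59639209e+00],
       [-9.90950565e-01, -1.58333264e-02, -1.33290225e-01,
         6.12843537e+02],
       [ 1.33504235e-01, -1.33261480e-02, -9.90958643e-01,
         1.43593522e+03],
       [ 0.00000000e+00,  0.00000000e+00,  0.00000000e+00,
         1.00000000e+00]])}
side {'mtx': array([[437.95775576,   0.        , 318.07312484],
       [  0.        , 437.95775576, 200.54094559],
       [  0.        ,   0.        ,   1.        ]]), 'k1': -0.09382644432520726, 'view': array([[-9.82639298e-01, -1.84714090e-01,  1.73411144e-02,
         6.21758139e+02],
       [-1.49308857e-01,  7.31871134e-01, -6.64884582e-01,
         1.61207496e+02],
       [ 1.10122090e-01, -6.55930901e-01, -7.46744788e-01,
         1.29452539e+03],
       [ 0.00000000e+00,  0.00000000e+00,  0.00000000e+00,
         1.00000000e+00]])}
{'mtx': array([[306.3408403 ,   0.        , 320.65330006],
       [  0.        , 306.3408403 , 197.94383715],
       [  0.        ,   0.        ,   1.        ]]), 'k1': -0.012538082928583346, 'view': array([[ 3.27134524e-01,  9.44977114e-01, -1.12080777e-03,
        -6.24256636e+02],
       [ 9.02290298e-01, -3.12004202e-01,  2.97532511e-01,
        -3.78621290e+01],
       [ 2.80811717e-01, -9.83444505e-02, -9.54711029e-01,
         3.78730081e+02],
       [ 0.00000000e+00,  0.00000000e+00,  0.00000000e+00,
         1.00000000e+00]])}
```

View pics/top0.png

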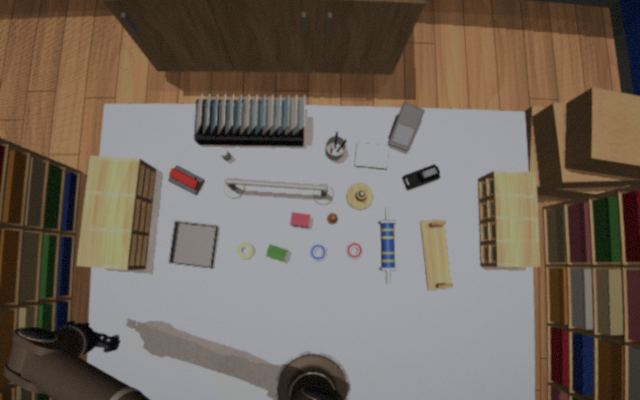

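View pics/side0.png

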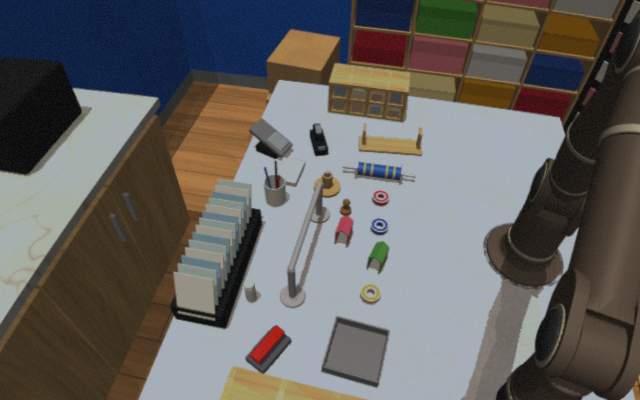

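Top shows the tray (194,245), the gold reel (246,251), the green tent (278,253) and the blue reel (318,252). It also shows the red reel (354,250), the roll (388,245), the cradle (436,255), the pink tent (300,220), the spindle with core (360,196) and the rail from (234,188) to (325,193). There's no yellow tent visible. The side view agrees. Next I'll get rough 3D positions from both depth images.

```bash
cat > h.py <<'E'
import numpy as np, cv2
from station import bot, vision
def cloud(cam, p=None, d=None, i=None):
    """HxWx3 world points for a camera's picture"""
    i = i or vision.camera_info(cam)
    if d is None: p,d = vision.read_camera(cam)
    h,w=d.shape; u,v=np.meshgrid(np.arange(w),np.arange(h))
    pts=np.stack([u,v],-1).reshape(-1,1,2).astype(float)
    n=cv2.undistortPoints(pts,i['mtx'],np.array([i['k1'],0,0,0.])).reshape(h,w,2)
    c=np.dstack([n*d[...,None],d]); T=np.linalg.inv(i['view'])
    W=c@T[:3,:3].T+T[:3,3]; W[d<=0]=np.nan
    return p,W
def project(cam,P,i=None):
    i=i or vision.camera_info(cam); V=i['view']
    r,_=cv2.Rodrigues(V[:3,:3])
    return cv2.projectPoints(np.float64(P).reshape(-1,1,3),r,V[:3,3],i['mtx'],np.array([i['k1'],0,0,0.]))[0].reshape(-1,2)
E
python3 - <<'E'
from h import *
for c in ('top','side'):
    p=cv2.imread(f'pics/{c}0.png')[:,:,::-1]; d=np.load(f'{c}0.npy')
    _,W=cloud(c,p,d)
    X,Y,Z=W[...,0],W[...,1],W[...,2]
    hsv=cv2.cvtColor(np.ascontiguousarray(p),cv2.COLOR_RGB2HSV)
    near=(X>300)&(X<1000)&(np.abs(Y)<620)
    tb=near&(np.abs(Z)<8); print(c,'table z',np.nanmedian(Z[tb]))
    m=(near&(Z>7)).astype(np.uint8)
    n,l,st,_=cv2.connectedComponentsWithStats(m)
    for k in range(1,n):
        if st[k,4]<12: continue
        q=W[l==k]; cx=np.median(hsv[l==k],axis=0)
        cu=np.argwhere(l==k).mean(0)[::-1]
        (a,b),(w_,h_),an=cv2.minAreaRect(np.float32(q[:,:2]))
        print(cu.round(),st[k,4],'ctr',round(a),round(b),'size',round(w_),round(h_),round(an),'zmax',q[:,2].max().round(),'hsv',cx)
E
```

```text
top table z 0.6989915833951272
[250. 121.] 5184 ctr 868 228 size 146 380 0 zmax 184.0 hsv [53. 27. 85.]
[405. 126.] 1057 ctr 876 -308 size 87 177 66 zmax 103.0 hsv [ 11.  15. 108.]
[335. 147.] 393 ctr 789 -72 size 67 88 35 zmax 149.0 hsv [18. 19. 98.]
[371. 156.] 794 ctr 770 -196 size 122 86 85 zmax 30.0 hsv [114.   9. 164.]
[225. 154.] 115 ctr 764 301 size 56 28 30 zmax 86.0 hsv [107.   9. 138.]
[130. 213.] 4315 ctr 567 586 size 81 378 87 zmax 170.0 hsv [ 21.  89. 153.]
[185. 180.] 609 ctr 677 439 size 125 67 66 zmax 64.0 hsv [  5.  71. 106.]
[421. 177.] 562 ctr 699 -363 size 55 134 23 zmax 80.0 hsv [90. 18. 43.]
[497. 219.] 3229 ctr 552 -588 size 65 302 90 zmax 151.0 hsv [ 20.  88. 151.]
[278. 188.] 998 ctr 643 121 size 366 70 87 zmax 157.0 hsv [ 15.  12. 140.]
[359. 196.] 545 ctr 629 -150 size 91 88 72 zmax 81.0 hsv [ 21.  85. 155.]
[387. 245.] 802 ctr 467 -242 size 245 64 3 zmax 60.0 hsv [110.   67.5 128. ]
[300. 220.] 262 ctr 549 48 size 67 49 83 zmax 83.0 hsv [177. 128. 152.]
[332. 218.] 93 ctr 554 -58 size 34 34 72 zmax 61.0 hsv [ 11. 122. 111.]
[193. 245.] 554 ctr 459 400 siz
[... 1309 characters left out ...]
 zmax 152.0 hsv [ 18.  15. 135.]
[217. 256.] 8407 ctr 869 218 size 370 143 89 zmax 176.0 hsv [ 67.  29. 130.]
[380. 197.] 197 ctr 454 -131 size 54 58 23 zmax 25.0 hsv [173.  64. 165.]
[345. 222.] 443 ctr 547 3 size 47 153 1 zmax 78.0 hsv [176. 147. 139.]
[379. 225.] 224 ctr 447 -13 size 53 56 10 zmax 25.0 hsv [112.   65.5 153.5]
[378. 254.] 355 ctr 440 120 size 65 41 72 zmax 79.0 hsv [ 53. 137. 113.]
[250. 290.] 219 ctr 760 301 size 28 26 10 zmax 82.0 hsv [ 24.  20. 106.]
[370. 293.] 289 ctr 447 226 size 55 53 9 zmax 28.0 hsv [ 24.  51. 166.]
[356. 350.] 866 ctr 464 397 size 142 142 85 zmax 41.0 hsv [60.   9.  70.5]
[271. 376.] 3641 ctr 599 474 size 294 227 11 zmax 165.0 hsv [ 22. 116. 167.]
```

```bash
python3 -m jog '[[[0,0,0],[0,0,-0.8],1],[[0,0,0],[0,0,-0.8],1],[[0,0,0],[0,0,-0.8],1],[[0,0,0],[0,0,0],1]]'
python3 -m jog '[[[-0.5,-1,0],[0,0,0],1],[[-0.5,-1,0],[0,0,0],1],[[-0.5,-1,0],[0,0,0],1],[[-0.5,-1,0],[0,0,0],1],[[-0.5,-1,0],[0,0,0],1],[[-0.5,-1,0],[0,0,0],1],[[-0.5,-1,0],[0,0,0],1],[[-0.5,-1,0],[0,0,0],1],[[-0.5,-1,0],[0,0,0],1],[[-0.5,-1,0],[0,0,0],1]]'
```

```text
time: 0.5
tool_pos: [204.8, 590.2, 230.8]
orientation: [-0.0, -0.001, 1.0, -0.0]
wrist_force: [-0.3, 0.5, -0.5]
gripper_width: 1.0
finger_force: 0.0
time: 1.5
tool_pos: [355.5, 289.3, 231.3]
orientation: [-0.0, 0.001, 1.0, 0.0]
wrist_force: [0.6, 1.1, 0.1]
gripper_width: 1.001
finger_force: 0.0
```

```bash
cat >> h.py <<'E'
def shot(tag,show=False):
    i=vision.camera_info('wrist'); p,d=vision.read_camera('wrist')
    np.savez(f'{tag}.npz',p=p,d=d,view=i['view'])
    if show: cv2.imwrite(f'pics/{tag}.png',p[:,:,::-1])
    _,W=cloud('wrist',p,d,i); return p,W,i
def blobs(p,W,box,zlo,zhi=300,hue=None,smin=0,minpx=30):
    """components in world box (x0,x1,y0,y1) between heights; prints min-area rect + circle"""
    X,Y,Z=W[...,0],W[...,1],W[...,2]
    m=(X>box[0])&(X<box[1])&(Y>box[2])&(Y<box[3])&(Z>zlo)&(Z<zhi)
    if hue is not None:
        h=cv2.cvtColor(np.ascontiguousarray(p),cv2.COLOR_RGB2HSV)
        m&=(np.minimum((h[...,0]-hue)%180,(hue-h[...,0])%180)<12)&(h[...,1]>smin)
    n,l,st,_=cv2.connectedComponentsWithStats(m.astype(np.uint8))
    for k in range(1,n):
        if st[k,4]<minpx: continue
        q=W[l==k]; (a,b),(w,h),an=cv2.minAreaRect(np.float32(q[:,:2]))
        (e,f),r=cv2.minEnclosingCircle(np.float32(q[:,:2]))
        v,uu=np.argwhere(l==k).mean(0)
        print(f'px {uu:.0f},{v:.0f} n{st[k,4]} rect {a:.1f},{b:.1f} {w:.0f}x{h:.0f}@{an:.0f} circ {e:.1f},{f:.1f} r{r:.1f} z {np.percentile(q[:,2],[2,50,98]).round(1)}')
E
python3 -m jog '[[[-0.56,-0.98,0],[0,0,0],1],[[-0.56,-0.98,0],[0,0,0],1],[[-0.56,-0.98,0],[0,0,0],1],[[-0.56,-0.98,0],[0,0,0],1],[[-0.56,-0.98,0],[0,0,0],1],[[-0.56,-0.98,0],[0,0,0],1],[[-0.56,-0.98,0],[0,0,0],1],[[-0.56,-0.98,0],[0,0,0],1]]'
python3 - <<'E'
from h import *
shot('w0')
E
python3 -m jog '[[[-0.56,-0.98,0],[0,0,0],1],[[-0.56,-0.98,0],[0,0,0],1],[[-0.56,-0.98,0],[0,0,0],1],[[-0.56,-0.98,0],[0,0,0],1],[[-0.56,-0.98,0],[0,0,0],1],[[-0.56,-0.98,0],[0,0,0],1],[[-0.56,-0.98,0],[0,0,0],1],[[0,0,0],[0,0,0],1]]'
python3 - <<'E'
from h import *
p,W,i=shot('w1',True)
print('table',np.nanmedian(W[...,2][np.abs(W[...,2])<10]))
print('spindle');blobs(p,W,(560,700,-220,-80),7)
print('core');blobs(p,W,(590,670,-190,-110),45,90)
E
```

```text
time: 2.3
tool_pos: [490.3, 54.4, 231.3]
orientation: [0.0, 0.001, 1.0, 0.0]
wrist_force: [0.7, -0.2, -0.5]
gripper_width: 1.001
finger_force: 0.0
time: 3.15
tool_pos: [608.4, -154.9, 230.9]
orientation: [0.0, 0.004, 1.0, -0.001]
wrist_force: [0.5, 0.3, 0.4]
gripper_width: 1.001
finger_force: 0.0
table -0.9413947233371687
spindle
px 325,185 n4031 rect 628.8,-150.6 88x88@44 circ 629.3,-150.7 r45.0 z [ 9.2 11.1 74. ]
px 168,321 n7462 rect 605.7,-203.3 27x34@3 circ 605.2,-202.5 r20.9 z [247.9 292.  299.5]
px 482,323 n8486 rect 606.7,-101.5 42x28@87 circ 603.9,-101.7 r23.4 z [248.2 293.3 299.7]
core
px 325,196 n761 rect 628.6,-150.6 33x33@90 circ 629.0,-150.5 r16.9 z [46.8 60.5 75.3]
```

View pics/w1.png

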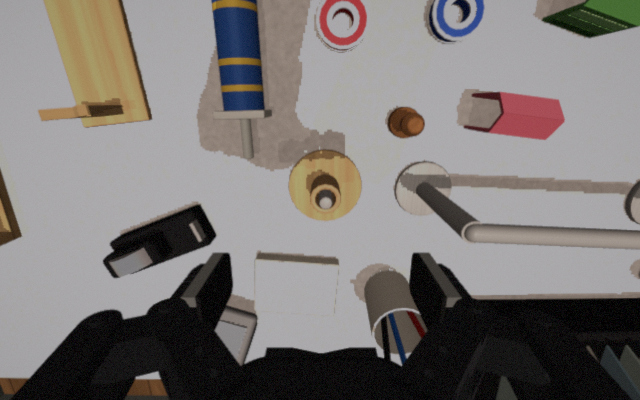

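The wrist picture shows the spindle disc centre at (325,185) and the core at (325,196). The wrist depth puts the axis at (629,-150.6). Its heights (disc 11, core 60.5, rod 75) match the text. I'll grasp the core.

```bash
python3 -m jog '[[[-0.69,0.14,0.5],[0,0,0],1],[[0,0,0.9],[0,0,0],1],[[0,0,0.9],[0,0,0],1],[[0,0,0.9],[0,0,0],1],[[0,0,0.9],[0,0,0],1],[[0,0,0.9],[0,0,0],1],[[0,0,0.9],[0,0,0],1],[[0,0,0.73],[0,0,0],1],[[0,0,0],[0,0,0],1]]'
python3 -m jog '[[[0,0,0],[0,0,0],0],[[0,0,0],[0,0,0],0],[[0,0,0],[0,0,0],0],[[0,0,0],[0,0,0],0],[[0,0,0],[0,0,0],0],[[0,0,0],[0,0,0],0],[[0,0,0],[0,0,0],0],[[0,0,0],[0,0,0],0]]' 40
```

```text
time: 4.1
tool_pos: [625.9, -143.4, 29.3]
orientation: [-0.003, -0.0, 1.0, 0.001]
wrist_force: [-0.2, 0.4, 0.3]
gripper_width: 1.0
finger_force: 0.0
time: 4.9
tool_pos: [629.3, -146.7, 34.1]
orientation: [0.001, -0.0, 1.0, -0.0]
wrist_force: [-1.0, -0.7, 6.6]
gripper_width: 0.392
finger_force: 39.5
```

```bash
python3 -m jog '[[[0,0,-0.9],[0,0,0],0],[[0,0,-0.9],[0,0,0],0],[[0,0,-0.9],[0,0,0],0],[[0,0,-0.9],[0,0,0],0],[[0,0,-0.9],[0,0,0],0]]'
python3 -m jog '[[[0.3,0.96,0],[0,0,0],0],[[0.3,0.96,0],[0,0,0],0],[[0.3,0.96,0],[0,0,0],0],[[0.3,0.96,0],[0,0,0],0],[[0.3,0.96,0],[0,0,0],0],[[0.3,0.96,0],[0,0,0],0],[[0.3,0.96,0],[0,0,0],0],[[0.3,0.96,0],[0,0,0],0],[[0.3,0.96,0],[0,0,0],0],[[0.3,0.96,0],[0,0,0],0]]'
python3 -m jog '[[[0.3,0.96,0],[0,0,0],0],[[0.3,0.96,0],[0,0,0],0],[[0.3,0.96,0],[0,0,0],0],[[0.3,0.96,0],[0,0,0],0],[[0.3,0.96,0],[0,0,0],0],[[0.3,0.96,0],[0,0,0],0],[[0.3,0.96,0],[0,0,0],0],[[0.3,0.96,0],[0,0,0],0],[[0.3,0.96,0],[0,0,0],0],[[0,0,0],[0,0,0],0],[[0,0,0],[0,0,0],0]]'
python3 -m jog '[[[0.3,0.96,0],[0,0,0],0],[[0.3,0.96,0],[0,0,0],0],[[0.3,0.96,0],[0,0,0],0],[[0.3,0.96,0],[0,0,0],0],[[0.3,0.96,0],[0,0,0],0],[[0.3,0.96,0],[0,0,0],0],[[0.3,0.96,0],[0,0,0],0],[[0.3,0.96,0],[0,0,0],0],[[0.3,0.96,0],[0,0,0],0],[[0,0,0],[0,0,0],0]]'
python3 - <<'E'
from h import *
p,W,i=shot('w2',True)
print('tray');blobs(p,W,(360,560,300,500),25,45)
print('core');blobs(p,W,(380,550,320,480),120,250,hue=18,smin=60)
print(bot.sense()['tool_pos'],bot.sense()['gripper_width'])
E
```

```text
time: 5.4
tool_pos: [628.4, -145.8, 169.2]
orientation: [0.0, -0.0, 1.0, 0.0]
wrist_force: [0.3, 0.5, -0.9]
gripper_width: 0.391
finger_force: 42.1
time: 6.4
tool_pos: [537.7, 143.3, 168.2]
orientation: [0.001, -0.0, 1.0, 0.0]
wrist_force: [0.4, 0.4, -0.8]
gripper_width: 0.388
finger_force: 42.1
time: 7.4
tool_pos: [454.0, 406.4, 167.8]
orientation: [-0.0, -0.004, 1.0, 0.002]
wrist_force: [-0.2, -0.4, -1.3]
gripper_width: 0.39
finger_force: 42.1
tray
px 304,170 n2475 rect 460.6,396.7 141x139@84 circ 460.9,396.4 r98.1 z [25.8 33.4 35.3]
core
px 321,270 n6356 rect 454.1,406.5 34x34@1 circ 454.5,406.4 r18.7 z [151.4 187.3 195.3]
px 507,330 n30 rect 440.9,461.1 4x2@71 circ 440.9,461.1 r2.1 z [232.5 235.3 237.5]
px 466,347 n45 rect 452.8,453.3 20x1@30 circ 452.9,453.1 r9.9 z [223.7 235.3 238.9]
px 449,385 n44 rect 464.5,448.2 5x2@78 circ 465.1,448.1 r2.4 z [227.  233.4 238. ]
[455.31824977 403.70120651 167.73204947] 0.39090625903918996invalid input
```

View pics/w2.png

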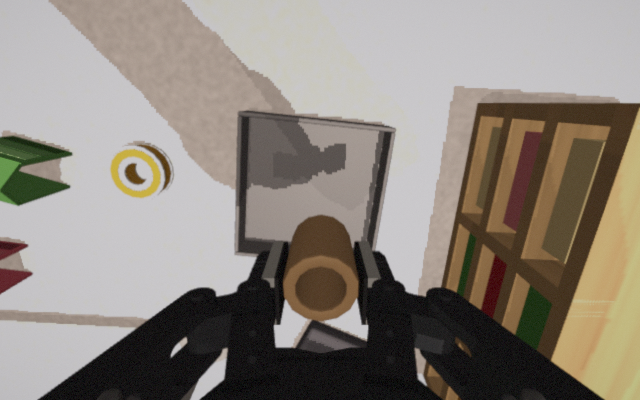

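The core is held at (320,290), above and to the lower right of the tray centre (315,185). I'll centre it and lower it in.

```bash
python3 -m jog '[[[-0.2,-0.33,0.66],[0,0,0],0],[[0,0,0.8],[0,0,0],0],[[0,0,0.8],[0,0,0],0],[[0,0,0.8],[0,0,0],0],[[0,0,0.8],[0,0,0],0],[[0,0,0.5],[0,0,0],0],[[0,0,0.25],[0,0,0],0],[[0,0,0],[0,0,0],0]]'
python3 -m jog '[[[0,0,0],[0,0,0],0.7],[[0,0,0],[0,0,0],0.7],[[0,0,0],[0,0,0],0.7],[[0,0,0],[0,0,0],0.7],[[0,0,-0.4],[0,0,0],0.7],[[0,0,-0.8],[0,0,0],0.7],[[0,0,-1],[0,0,0],1],[[0,0,-1],[0,0,0],1],[[0,0,-1],[0,0,0],1],[[0,0,-1],[0,0,0],1]]'
```

```text
time: 8.25
tool_pos: [462.8, 390.7, 28.6]
orientation: [-0.0, -0.0, 1.0, -0.0]
wrist_force: [-0.7, 0.4, 0.1]
gripper_width: 0.389
finger_force: 42.1
time: 9.25
tool_pos: [462.8, 391.2, 187.5]
orientation: [0.0, -0.001, 1.0, 0.0]
wrist_force: [0.4, -0.2, 0.4]
gripper_width: 1.001
finger_force: 0.0
```

```bash
python3 - <<'E'
from h import *
p,W,i=shot('w3')
print('core');blobs(p,W,(390,530,330,470),40,80)
E
python3 -m jog '[[[0.15,-0.92,-0.2],[0,0,0],1],[[0.15,-0.92,-0.2],[0,0,0],1],[[0.15,-0.92,-0.2],[0,0,0],1],[[0.15,-0.92,-0.2],[0,0,0],1],[[0.15,-0.92,-0.2],[0,0,0],1],[[0.15,-0.92,-0.2],[0,0,0],1],[[0,0,0],[0,0,0],1]]'
python3 - <<'E'
from h import *
p,W,i=shot('w4')
print(bot.sense()['tool_pos'])
print('reel');blobs(p,W,(390,500,170,290),14,40)
print('tent');blobs(p,W,(370,520,60,180),55,100)
E
```

```text
core
px 320,187 n721 rect 462.8,391.5 33x33@51 circ 463.0,391.6 r17.1 z [40.9 52.2 54.1]
time: 10.0
tool_pos: [436.3, 222.0, 222.8]
orientation: [0.001, 0.002, 1.0, 0.0]
wrist_force: [-0.3, 1.0, 0.8]
gripper_width: 0.998
finger_force: 0.0
[436.3023611  224.26176582 222.46683285]
reel
px 324,177 n1518 rect 443.3,226.9 55x55@45 circ 443.3,226.8 r27.9 z [17.2 18.9 20.6]
tent
px 219,180 n2285 rect 436.2,119.6 61x40@73 circ 436.2,119.8 r35.4 z [57.  66.8 75.1]
```

```bash
python3 -m jog '[[[-0.23,0.12,0.9],[0,0,0],1],[[0,0,0.9],[0,0,0],1],[[0,0,0.9],[0,0,0],1],[[0,0,0.9],[0,0,0],1],[[0,0,0.9],[0,0,0],1],[[0,0,0.9],[0,0,0],1],[[0,0,0.9],[0,0,0],1],[[0,0,0.7],[0,0,0],1],[[0,0,0.3],[0,0,0],1],[[0,0,0],[0,0,0],1]]'
python3 -m jog '[[[0,0,0],[0,0,0],0],[[0,0,0],[0,0,0],0],[[0,0,0],[0,0,0],0],[[0,0,0],[0,0,0],0],[[0,0,0],[0,0,0],0],[[0,0,0],[0,0,0],0]]' 40
```

```text
time: 11.05
tool_pos: [442.2, 229.7, 1.1]
orientation: [-0.001, -0.001, 1.0, -0.0]
wrist_force: [-0.1, -0.0, -0.3]
gripper_width: 1.0
finger_force: 0.0
time: 11.65
tool_pos: [443.6, 229.8, 3.4]
orientation: [0.001, -0.001, 1.0, 0.001]
wrist_force: [-0.5, -1.0, 7.4]
gripper_width: 0.628
finger_force: 42.1
```

```bash
python3 -m jog '[[[0,0,-0.5],[0,0,0],0],[[0,0,-0.9],[0,0,0],0],[[0,0,-0.9],[0,0,0],0],[[0,0,-0.9],[0,0,0],0],[[0,0,-0.9],[0,0,0],0],[[0,0,-0.9],[0,0,0],0]]'
python3 -m jog '[[[-0.5,-0.95,-0.3],[0,0,0],0],[[-0.5,-0.95,-0.3],[0,0,0],0],[[-0.5,-0.95,-0.3],[0,0,0],0],[[-0.5,-0.95,-0.3],[0,0,0],0],[[-0.5,-0.95,-0.3],[0,0,0],0],[[-0.5,-0.95,-0.3],[0,0,0],0],[[-0.5,-0.95,0],[0,0,0],0],[[-0.5,-0.95,0],[0,0,0],0],[[-0.5,-0.95,0],[0,0,0],0],[[-0.5,-0.95,0],[0,0,0],0]]'
python3 -m jog '[[[-0.3,-0.95,0],[0,0,0],0],[[-0.3,-0.95,0],[0,0,0],0],[[-0.1,-0.95,0],[0,0,0],0],[[0,0,0],[0,0,0],0],[[0,0,0],[0,0,0],0]]'
python3 - <<'E'
from h import *
p,W,i=shot('w5',True)
print(bot.sense()['tool_pos'])
print('reel');blobs(p,W,(590,670,-190,-100),180,235)
print('spindle');blobs(p,W,(560,700,-220,-80),7,90)
E
```

```text
time: 12.25
tool_pos: [442.8, 229.3, 154.0]
orientation: [0.0, -0.001, 1.0, 0.0]
wrist_force: [-0.9, -0.5, -0.7]
gripper_width: 0.627
finger_force: 42.7
time: 13.25
tool_pos: [593.7, -56.6, 206.9]
orientation: [0.001, -0.001, 1.0, 0.0]
wrist_force: [0.7, 0.4, -1.2]
gripper_width: 0.629
finger_force: 42.8
time: 13.75
tool_pos: [614.1, -141.5, 206.5]
orientation: [0.0, 0.0, 1.0, 0.0]
wrist_force: [0.3, 0.7, -0.7]
gripper_width: 0.627
finger_force: 42.7
[ 614.27421353 -140.27758783  206.41781479]
reel
px 320,270 n11335 rect 610.6,-138.4 59x66@37 circ 606.6,-141.3 r40.6 z [204.2 222.  233. ]
spindle
px 312,181 n4025 rect 622.2,-151.5 75x89@7 circ 629.1,-150.5 r44.9 z [ 9.2 10.9 73.9]
```

View pics/w5.png

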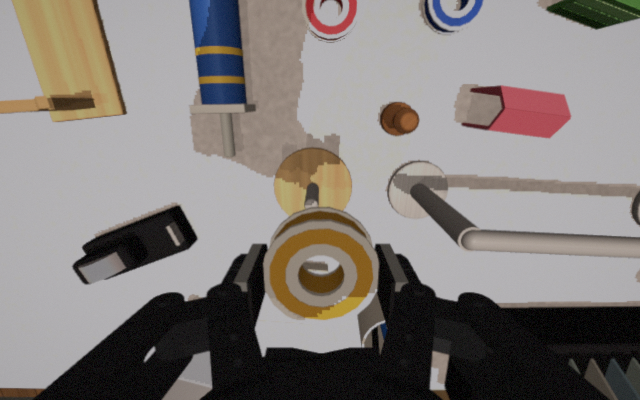

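The gold reel is held level, with its bore at about (321,273) and the spindle disc at (313,185). I'll work out the bore's world position.

```bash
cat >> h.py <<'E'
def held(p,W,i,z,dz=3):
    """outer outline of reel's top face at height z: ellipse of pixels within dz -> centre on plane z"""
    m=(np.abs(W[...,2]-z)<dz); h=cv2.cvtColor(np.ascontiguousarray(p),cv2.COLOR_RGB2HSV)
    m&=h[...,2]>90
    u=np.arange(640); m[:,(u<230)|(u>410)]=0
    n,l,st,_=cv2.connectedComponentsWithStats(m.astype(np.uint8))
    k=1+st[1:,4].argmax(); q=W[l==k][:,:2]
    from scipy.optimize import least_squares
    def ring(r0):  # fit annulus edge with hull pts in forward/back direction
        hp=cv2.convexHull(np.float32(q)).reshape(-1,2)
        f=least_squares(lambda a:np.hypot(hp[:,0]-a[0],hp[:,1]-a[1])-a[2],[*q.mean(0),28],loss='soft_l1')
        return f.x
    print('n',len(q),'ext x',q[:,0].min().round(1),q[:,0].max().round(1),'y',q[:,1].min().round(1),q[:,1].max().round(1),'fit',ring(28).round(1),'zmed',np.median(W[l==k][:,2]).round(1))
E
python3 - <<'E'
from h import *
z=np.load('w5.npz'); i=vision.camera_info('wrist'); i['view']=z['view']
p,W=cloud('wrist',z['p'],z['d'],i)
for zz in (220,223,226): held(p,W,i,zz)
# ray
for u,v in ((321,273),):
    q=W[v-3:v+4,u-40:u+41,:]; print([ (j,W[v,j].round(0)) for j in range(u-55,u+56,10)])
E
```

```text
n 7963 ext x 586.6 642.8 y -168.2 -114.4 fit [ 614.8 -141.3   28. ] zmed 222.0
n 8304 ext x 586.6 642.8 y -168.2 -114.4 fit [ 614.8 -141.3   28. ] zmed 222.0
n 7 ext x 605.6 606.6 y -181.7 -181.0 fit [   42.4 -1153.8  1123.9] zmed 226.1
[(266, array([ 613., -167.,  223.])), (276, array([nan, nan, nan])), (286, array([ 614., -158.,  221.])), (296, array([ 614., -153.,  221.])), (306, array([ 623., -149.,  206.])), (316, array([ 625., -144.,  202.])), (326, array([ 625., -138.,  203.])), (336, array([ 622., -133.,  208.])), (346, array([ 614., -129.,  221.])), (356, array([ 614., -125.,  221.])), (366, array([ 613., -120.,  222.])), (376, array([ 613., -115.,  222.]))]
```

```bash
python3 -m jog '[[[-0.48,-0.31,0],[0,0,0],0],[[0,0,0.9],[0,0,0],0],[[0,0,0.9],[0,0,0],0],[[0,0,0.9],[0,0,0],0],[[0,0,0.8],[0,0,0],0],[[0,0,0],[0,0,0],0],[[0,0,0],[0,0,0],0]]'
python3 - <<'E'
from h import *
p,W,i=shot('w6')
print(bot.sense()['tool_pos'])
z=bot.sense()['tool_pos'][2]+15.6
held(p,W,i,z)
print('spindle');blobs(p,W,(560,700,-220,-80),7,80)
E
```

```text
time: 14.5
tool_pos: [629.0, -149.0, 101.6]
orientation: [-0.0, -0.001, 1.0, 0.0]
wrist_force: [0.7, 0.2, -0.1]
gripper_width: 0.629
finger_force: 42.7
[ 629.57107846 -149.50826605  102.43394549]
n 8334 ext x 601.4 657.9 y -175.7 -122.0 fit [ 629.6 -148.8   28. ] zmed 117.1
spindle
px 318,186 n6165 rect 618.1,-150.8 67x89@2 circ 629.5,-150.7 r45.1 z [ 9.3 10.9 13.3]
```

```bash
python3 -m jog '[[[0,-0.06,0],[0,0,0],0],[[0,0,0.5],[0,0,0],0],[[0,0,0.5],[0,0,0],0],[[0,0,0.5],[0,0,0],0],[[0,0,0.5],[0,0,0],0],[[0,0,0.5],[0,0,0],0],[[0,0,0.22],[0,0,0],0],[[0,0,0],[0,0,0],0]]'
python3 -m jog '[[[0,0,0],[0,0,0],1],[[0,0,0],[0,0,0],1],[[0,0,0],[0,0,0],1],[[0,0,0],[0,0,0],1],[[0,0,-0.4],[0,0,0],1],[[0,0,-1],[0,0,0],1],[[0,0,-1],[0,0,0],1],[[0,0,-1],[0,0,0],1],[[0,0,-1],[0,0,0],1],[[0,0,-1],[0,0,0],1]]'
python3 - <<'E'
from h import *
p,W,i=shot('w7')
print(bot.sense()['tool_pos'])
print('spindle');blobs(p,W,(560,700,-220,-80),24,80);blobs(p,W,(560,700,-220,-80),7,80)
E
python3 -m jog '[[[0.95,0.1,-0.3],[0,0,0],1],[[0.95,0.1,-0.3],[0,0,0],1],[[0.95,0.1,0],[0,0,0],1],[[0.95,0.1,0],[0,0,0],1],[[0.95,0.1,0],[0,0,0],1],[[0.95,0.1,0],[0,0,0],1],[[0.4,0.1,0],[0,0,0],1],[[0,0,0],[0,0,0],1]]'
python3 - <<'E'
from h import *
p,W,i=shot('w8',1)
print(bot.sense()['tool_pos'])
print('reels');blobs(p,W,(390,520,-190,50),14,40)
E
```

```text
time: 15.35
tool_pos: [627.9, -151.9, 17.8]
orientation: [-0.001, -0.001, 1.0, 0.0]
wrist_force: [0.0, 0.1, -0.1]
gripper_width: 0.624
finger_force: 42.7
time: 16.35
tool_pos: [628.7, -152.2, 184.0]
orientation: [0.001, -0.001, 1.0, -0.0]
wrist_force: [0.2, 0.2, -0.1]
gripper_width: 0.999
finger_force: 0.0
[ 631.07725579 -153.06089633  189.40894741]
spindle
px 321,183 n2247 rect 628.6,-152.0 55x55@1 circ 628.5,-152.0 r27.9 z [29.2 31.1 75. ]
px 322,177 n5433 rect 629.1,-150.7 89x89@87 circ 629.4,-150.7 r44.9 z [ 9.4 11.7 74.2]
time: 17.2
tool_pos: [445.0, -131.0, 200.3]
orientation: [0.001, -0.001, 1.0, 0.001]
wrist_force: [0.8, -0.1, -0.5]
gripper_width: 1.001
finger_force: 0.0
[ 446.39272278 -131.1108663   200.36216219]
reels
px 430,174 n1752 rect 442.4,-12.5 55x55@37 circ 442.0,-12.4 r28.3 z [16.9 19.1 20.6]
px 320,180 n1715 rect 448.8,-131.4 55x55@2 circ 449.1,-131.3 r28.1 z [17.2 19.  20.6]
```

Gold is seated with its top at 31. Now the red reel at (449,-131).

```bash
python3 -m jog '[[[-0.11,0,0.9],[0,0,0],1],[[0,0,0.9],[0,0,0],1],[[0,0,0.9],[0,0,0],1],[[0,0,0.9],[0,0,0],1],[[0,0,0.9],[0,0,0],1],[[0,0,0.9],[0,0,0],1],[[0,0,0.8],[0,0,0],1],[[0,0,0.36],[0,0,0],1],[[0,0,0],[0,0,0],1]]'
python3 -m jog '[[[0,0,0],[0,0,0],0],[[0,0,0],[0,0,0],0],[[0,0,0],[0,0,0],0],[[0,0,0],[0,0,0],0],[[0,0,0],[0,0,0],0],[[0,0,0],[0,0,0],0]]' 40
python3 -m jog '[[[0,0,-0.5],[0,0,0],0],[[0,0,-0.9],[0,0,0],0],[[0,0,-0.9],[0,0,0],0],[[0,0,-0.9],[0,0,0],0],[[-0.9,-0.1,-0.5],[0,0,0],0],[[-0.9,-0.1,0],[0,0,0],0],[[-0.9,-0.1,0],[0,0,0],0],[[-0.9,-0.1,0],[0,0,0],0],[[-0.9,-0.1,0],[0,0,0],0],[[-0.9,-0.1,0],[0,0,0],0]]'
python3 -m jog '[[[-0.6,0,0],[0,0,0],0],[[0,0,0],[0,0,0],0],[[0,0,0],[0,0,0],0]]'
python3 - <<'E'
from h import *
p,W,i=shot('w9')
t=bot.sense()['tool_pos'];print(t)
held(p,W,i,t[2]+15.6)
E
```

```text
time: 18.15
tool_pos: [449.1, -131.4, 1.3]
orientation: [-0.001, -0.001, 1.0, 0.0]
wrist_force: [0.4, -1.0, 0.4]
gripper_width: 0.998
finger_force: 0.0
time: 18.75
tool_pos: [450.1, -131.5, 4.2]
orientation: [0.001, -0.001, 1.0, -0.0]
wrist_force: [-0.9, -0.1, 6.2]
gripper_width: 0.631
finger_force: 40.9
time: 19.75
tool_pos: [612.4, -148.9, 114.9]
orientation: [0.001, -0.001, 1.0, 0.0]
wrist_force: [0.3, -0.3, -0.9]
gripper_width: 0.628
finger_force: 42.8
time: 20.05
tool_pos: [628.6, -149.0, 114.0]
orientation: [-0.0, -0.001, 1.0, -0.0]
wrist_force: [-0.8, -0.1, -1.3]
gripper_width: 0.63
finger_force: 42.8
[ 628.10947    -149.13738132  114.0292225 ]
n 8324 ext x 599.8 656.6 y -175.8 -121.7 fit [ 628.1 -148.7   27.9] zmed 128.8
```

```bash
python3 -m jog '[[[-0.04,-0.06,0],[0,0,0],0],[[0,0,0.5],[0,0,0],0],[[0,0,0.5],[0,0,0],0],[[0,0,0.5],[0,0,0],0],[[0,0,0.5],[0,0,0],0],[[0,0,0.5],[0,0,0],0],[[0,0,0],[0,0,0],0]]'
python3 -m jog '[[[0,0,0],[0,0,0],1],[[0,0,0],[0,0,0],1],[[0,0,0],[0,0,0],1],[[0,0,0],[0,0,0],1],[[0,0,-0.4],[0,0,0],1],[[0,0,-1],[0,0,0],1],[[0,0,-1],[0,0,0],1],[[0,0,-1],[0,0,0],1],[[0,0,-1],[0,0,0],1],[[0,0,-1],[0,0,0],1]]'
python3 - <<'E'
from h import *
p,W,i=shot('w10')
print(bot.sense()['tool_pos'])
print('spindle');blobs(p,W,(560,700,-220,-80),24,80)
E
python3 -m jog '[[[0.9,0.66,0],[0,0,0],1],[[0.9,0.66,0],[0,0,0],1],[[0.9,0.66,0],[0,0,0],1],[[0.9,0.66,0],[0,0,0],1],[[0.9,0.66,0],[0,0,0],1],[[0.9,0.66,0],[0,0,0],1],[[0.9,0.66,0],[0,0,0],1],[[0,0,0],[0,0,0],1]]'
python3 - <<'E'
from h import *
p,W,i=shot('w11')
print(bot.sense()['tool_pos'])
print('reels');blobs(p,W,(390,520,-90,60),14,40)
print('pink');blobs(p,W,(500,600,-10,100),50,90)
E
```

```text
time: 20.8
tool_pos: [629.6, -150.6, 36.3]
orientation: [-0.001, -0.001, 1.0, 0.0]
wrist_force: [-0.5, -0.3, -1.2]
gripper_width: 0.631
finger_force: 43.2
time: 21.8
tool_pos: [630.2, -151.0, 203.2]
orientation: [0.001, -0.001, 1.0, -0.0]
wrist_force: [0.2, 0.3, 0.2]
gripper_width: 1.002
finger_force: 0.0
[ 632.47188885 -151.84578681  208.65888986]
spindle
px 320,180 n2528 rect 628.2,-151.0 56x55@41 circ 628.5,-151.3 r28.4 z [30.9 51.  74.8]
time: 22.65
tool_pos: [438.1, -10.4, 201.2]
orientation: [-0.0, -0.002, 1.0, 0.001]
wrist_force: [0.2, -0.2, 0.9]
gripper_width: 1.002
finger_force: 0.0
[440.22224717 -11.41714467 201.59213826]
reels
px 318,180 n1719 rect 441.7,-12.5 55x55@1 circ 441.9,-12.4 r28.1 z [17.3 19.  20.5]
pink
px 375,281 n2114 rect 544.7,46.6 60x41@83 circ 543.7,46.5 r35.3 z [51.6 65.9 74.9]
```

```bash
python3 -m jog '[[[-0.06,-0.04,0.9],[0,0,0],1],[[0,0,0.9],[0,0,0],1],[[0,0,0.9],[0,0,0],1],[[0,0,0.9],[0,0,0],1],[[0,0,0.9],[0,0,0],1],[[0,0,0.9],[0,0,0],1],[[0,0,0.85],[0,0,0],1],[[0,0,0.36],[0,0,0],1],[[0,0,0],[0,0,0],1]]'
python3 -m jog '[[[0,0,0],[0,0,0],0],[[0,0,0],[0,0,0],0],[[0,0,0],[0,0,0],0],[[0,0,0],[0,0,0],0],[[0,0,0],[0,0,0],0],[[0,0,0],[0,0,0],0]]' 40
python3 -m jog '[[[0,0,-0.5],[0,0,0],0],[[0,0,-0.9],[0,0,0],0],[[0,0,-0.9],[0,0,0],0],[[0,0,-0.9],[0,0,0],0],[[-0.9,-0.66,-0.6],[0,0,0],0],[[-0.9,-0.66,0],[0,0,0],0],[[-0.9,-0.66,0],[0,0,0],0],[[-0.9,-0.66,0],[0,0,0],0],[[-0.9,-0.66,0],[0,0,0],0],[[-0.9,-0.66,0],[0,0,0],0]]'
python3 -m jog '[[[-0.84,-0.66,0],[0,0,0],0],[[0,0,0],[0,0,0],0],[[0,0,0],[0,0,0],0]]'
python3 - <<'E'
from h import *
p,W,i=shot('w12')
t=bot.sense()['tool_pos'];print(t)
held(p,W,i,t[2]+15.6)
E
```

```text
time: 23.6
tool_pos: [442.8, -14.5, 1.5]
orientation: [-0.001, -0.0, 1.0, -0.0]
wrist_force: [-0.2, 0.6, -0.5]
gripper_width: 1.0
finger_force: 0.0
time: 24.2
tool_pos: [444.0, -13.7, 4.0]
orientation: [0.001, -0.001, 1.0, 0.0]
wrist_force: [-2.2, -0.9, 9.0]
gripper_width: 0.634
finger_force: 40.2
time: 25.2
tool_pos: [606.3, -132.9, 117.6]
orientation: [0.001, -0.001, 1.0, 0.0]
wrist_force: [0.3, 0.8, -0.2]
gripper_width: 0.635
finger_force: 42.7
time: 25.5
tool_pos: [630.1, -152.4, 116.8]
orientation: [0.0, -0.0, 1.0, -0.0]
wrist_force: [-0.5, -0.3, -0.5]
gripper_width: 0.634
finger_force: 42.7
[ 629.62558664 -151.53453754  116.70821867]
n 7607 ext x 600.0 656.3 y -179.3 -125.0 fit [ 628.4 -152.1   28. ] zmed 131.6
```

```bash
python3 -m jog '[[[-0.03,0.05,0],[0,0,0],0],[[0,0,0.5],[0,0,0],0],[[0,0,0.5],[0,0,0],0],[[0,0,0.5],[0,0,0],0],[[0,0,0.4],[0,0,0],0],[[0,0,0],[0,0,0],0]]'
python3 -m jog '[[[0,0,0],[0,0,0],1],[[0,0,0],[0,0,0],1],[[0,0,0],[0,0,0],1],[[0,0,0],[0,0,0],1],[[0,0,-0.4],[0,0,0],1],[[0,0,-1],[0,0,0],1],[[0,0,-1],[0,0,0],1],[[0,0,-1],[0,0,0],1],[[0,0,-1],[0,0,0],1],[[0,0,-1],[0,0,0],1]]'
python3 - <<'E'
from h import *
p,W,i=shot('w13')
print(bot.sense()['tool_pos'])
print('spindle');blobs(p,W,(560,700,-220,-80),24,80)
E
python3 -m jog '[[[0.92,-0.5,0],[0,0,0],1],[[0.92,-0.5,0],[0,0,0],1],[[0.92,-0.5,0],[0,0,0],1],[[0.92,-0.5,0],[0,0,0],1],[[0.92,-0.5,0],[0,0,0],1],[[0.92,-0.5,0],[0,0,0],1],[[0,0,0],[0,0,0],1]]'
python3 - <<'E'
from h import *
p,W,i=shot('w14',1)
print(bot.sense()['tool_pos'])
print('roll');blobs(p,W,(330,610,-320,-170),12,80);blobs(p,W,(330,610,-320,-170),12,80,hue=112,smin=90)
print('cradle');blobs(p,W,(250,650,-520,-330),5,120);print();blobs(p,W,(250,650,-520,-330),50,120)
E
```

```text
time: 26.15
tool_pos: [630.4, -150.2, 57.2]
orientation: [-0.001, -0.001, 1.0, 0.0]
wrist_force: [-0.1, 0.2, 0.0]
gripper_width: 0.634
finger_force: 43.2
time: 27.15
tool_pos: [631.1, -150.6, 223.9]
orientation: [0.001, -0.001, 1.0, -0.0]
wrist_force: [0.4, -0.8, 1.3]
gripper_width: 1.001
finger_force: 0.0
[ 633.28669559 -151.51372481  229.41306611]
spindle
px 320,177 n2632 rect 628.1,-150.5 56x55@23 circ 628.1,-151.0 r28.3 z [32.5 70.9 74.7]
time: 27.9
tool_pos: [461.9, -243.7, 222.6]
orientation: [0.0, 0.002, 1.0, -0.0]
wrist_force: [0.7, -0.6, -0.6]
gripper_width: 0.999
finger_force: 0.0
[ 464.24575109 -242.181811    222.59148843]
roll
px 324,172 n6717 rect 466.0,-239.8 248x52@1 circ 466.0,-241.5 r124.0 z [27.7 44.1 51.6]
px 323,122 n679 rect 403.7,-240.8 18x40@0 circ 404.5,-240.7 r21.4 z [34.2 44.6 48. ]
px 324,146 n627 rect 428.9,-240.4 17x40@1 circ 428.7,-240.4 r21.6 z [33.9 44.4 47.8]
px 324,181 n1386 rect 466.7,-240.0 42x41@1 circ 466.1,-239.6 r28.1 z [33.8 44.4 47.5]
px 325,214 n514 rect 504.0,-239.2 40x18@89 circ 504.1,-239.3 r21.4 z [33.5 44.4 47.7]
px 325,235 n503 rect 529.2,-237.9 18x42@0 circ 529.7,-238.2 r21.7 z [33.  44.4 47.8]
cradle
px 177,140 n14860 rect 437.5,-404.8 230x81@6 circ 437.6,-403.2 r119.9 z [ 7.2  9.1 80.7]

px 122,50 n933 rect 339.3,-415.4 11x48@5 circ 339.8,-415.4 r24.2 z [51.8 74.8 83.8]
px 178,252 n659 rect 537.3,-395.3 11x46@6 circ 537.6,-395.3 r23.0 z [51.1 72.  83.3]
```

View pics/w14.png

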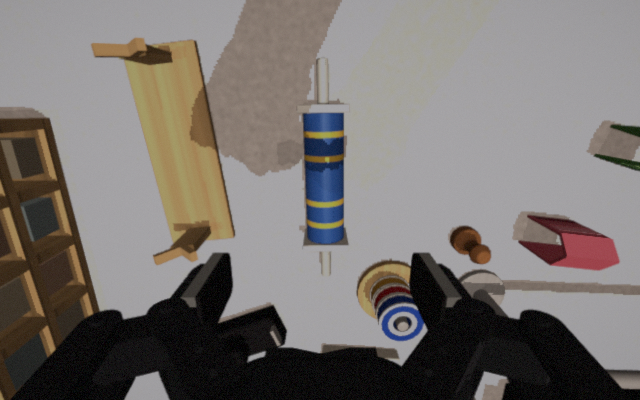

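The spindle at about (400,320) now carries gold, red and blue. The roll's centre is at (324,175) and the cradle's uprights are at (125,48) and (180,250). Next I'll grasp the roll.

```bash
python3 -m jog '[[[-0.12,0.1,0.9],[0,0,-0.16],1],[[0,0,0.9],[0,0,0],1],[[0,0,0.9],[0,0,0],1],[[0,0,0.9],[0,0,0],1],[[0,0,0.9],[0,0,0],1],[[0,0,0.9],[0,0,0],1],[[0,0,0.9],[0,0,0],1],[[0,0,0.7],[0,0,0],1],[[0,0,0.27],[0,0,0],1],[[0,0,0],[0,0,0],1]]'
python3 -m jog '[[[0,0,0],[0,0,0],0],[[0,0,0],[0,0,0],0],[[0,0,0],[0,0,0],0],[[0,0,0],[0,0,0],0],[[0,0,0],[0,0,0],0],[[0,0,0],[0,0,0],0],[[0,0,0],[0,0,0],0]]' 60
python3 -m jog '[[[0,0,-0.4],[0,0,0],0],[[0,0,-0.8],[0,0,0],0],[[0,0,-0.9],[0,0,0],0],[[0,0,-0.9],[0,0,0],0],[[0,0,-0.9],[0,0,0],0],[[0,0,-0.9],[0,0,0],0],[[0,0,0],[0,0,0],0]]'
python3 - <<'E'
from h import *
p,W,i=shot('w15',1)
print(bot.sense()['tool_pos'],bot.sense()['orientation'])
print('roll');blobs(p,W,(330,610,-320,-170),125,200,minpx=150)
E
```

```text
time: 28.95
tool_pos: [469.4, -237.1, 2.5]
orientation: [-0.001, -0.012, 1.0, 0.0]
wrist_force: [-0.4, -0.3, 0.0]
gripper_width: 1.002
finger_force: 0.0
time: 29.65
tool_pos: [470.2, -238.3, 4.7]
orientation: [0.001, -0.012, 1.0, -0.0]
wrist_force: [-0.9, 0.2, 7.9]
gripper_width: 0.498
finger_force: 59.9
time: 30.35
tool_pos: [470.9, -238.7, 151.3]
orientation: [0.003, -0.012, 1.0, -0.001]
wrist_force: [0.1, -0.1, -3.2]
gripper_width: 0.498
finger_force: 61.7
[ 470.10473173 -237.96809388  149.34196778] [ 1.87261082e-03 -1.18716906e-02  9.99927731e-01 -2.98932060e-04]
roll
px 320,198 n36562 rect 434.1,-236.6 77x145@78 circ 433.1,-239.6 r73.0 z [172.4 191.3 198.1]
px 428,300 n192 rect 461.9,-198.8 9x2@85 circ 462.0,-198.8 r4.3 z [193.6 197.1 199.9]
```

View pics/w15.png

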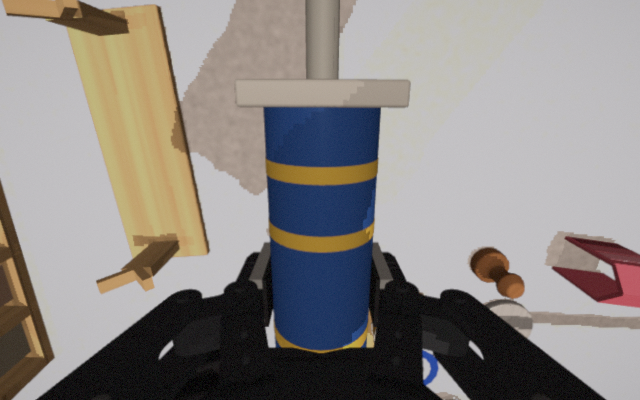

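The roll is held, with its near plug at (322,93). I'll check its axis for tilt and find its centre.

```bash
cat >> h.py <<'E'
def rollfit(W,x0,x1,zc,y0):
    for a in np.arange(x0,x1,15):
        m=(W[...,0]>a)&(W[...,0]<a+15)&(np.abs(W[...,1]-y0)<30)&(np.abs(W[...,2]-zc)<45)
        q=W[m]
        if len(q)>20: print(a+7, 'z98',np.percentile(q[:,2],98).round(1),'y',q[:,1].min().round(1),q[:,1].max().round(1),'mid',((q[:,1].min()+q[:,1].max())/2).round(1))
E
python3 - <<'E'
from h import *
z=np.load('w15.npz'); i=vision.camera_info('wrist'); i['view']=z['view']
p,W=cloud('wrist',z['p'],z['d'],i)
rollfit(W,330,530,172,-240)
m=(np.abs(W[...,1]+240)<25)&(W[...,2]>140)&(W[...,2]<225); hs=cv2.cvtColor(z['p'],cv2.COLOR_RGB2HSV)
q=W[m&(hs[...,1]<40)&(hs[...,2]>120)]; print(q[:,0].min(),q[:,0].max(), np.nanmin(W[m][:,0]))
E
```

```text
367 z98 177.9 y -246.5 -234.4 mid -240.4
382 z98 198.4 y -266.0 -213.8 mid -239.9
397 z98 198.3 y -266.0 -213.7 mid -239.9
412 z98 194.0 y -261.5 -217.7 mid -239.6
427 z98 194.0 y -261.0 -217.6 mid -239.3
442 z98 194.1 y -260.9 -216.9 mid -238.9
457 z98 211.0 y -270.0 -210.0 mid -240.0
472 z98 194.0 y -261.7 -215.2 mid -238.5
487 z98 194.0 y -260.8 -215.6 mid -238.2
502 z98 185.0 y -259.6 -216.2 mid -237.9
360.59957708588655 502.33990671267173 360.2189707049633
```

```bash
python3 -m jog '[[[0.18,-0.92,0],[0,0,0],0],[[0.18,-0.92,0],[0,0,0],0],[[0.18,-0.92,0],[0,0,0],0],[[0.18,-0.92,0],[0,0,0],0],[[0.18,-0.92,0],[0,0,0],0],[[0.18,-0.92,0],[0,0,0],0],[[0,0,0],[0,0,-0.6],0],[[0,0,0],[0,0,0],0],[[0,0,0],[0,0,0],0]]'
python3 - <<'E'
from h import *
p,W,i=shot('w16')
print(bot.sense()['tool_pos'],bot.sense()['orientation'])
rollfit(W,325,500,172,-405)
print('uprights');blobs(p,W,(250,650,-520,-330),50,100,hue=20,smin=60)
E
```

```text
time: 31.3
tool_pos: [440.4, -403.0, 146.2]
orientation: [-0.001, -0.053, 0.999, 0.001]
wrist_force: [0.8, 0.6, -1.7]
gripper_width: 0.491
finger_force: 61.8
[ 440.74562573 -402.92386593  146.49554472] [-4.54058038e-04 -5.31549396e-02  9.98585891e-01  7.51164168e-04]
332 z98 173.5 y -419.9 -407.1 mid -413.5
347 z98 173.6 y -418.6 -405.5 mid -412.0
362 z98 193.9 y -435.0 -384.6 mid -409.8
377 z98 189.3 y -431.0 -386.8 mid -408.9
392 z98 189.3 y -430.1 -385.4 mid -407.7
407 z98 189.2 y -428.5 -384.1 mid -406.3
422 z98 216.4 y -435.0 -375.0 mid -405.0
437 z98 203.5 y -435.0 -379.1 mid -407.1
452 z98 188.9 y -425.5 -379.1 mid -402.3
467 z98 187.2 y -422.7 -377.9 mid -400.3
uprights
px 293,61 n487 rect 340.5,-431.0 10x15@5 circ 340.2,-430.9 r8.9 z [58.8 79.8 84.3]
px 346,61 n301 rect 337.1,-397.2 10x10@7 circ 337.1,-397.2 r6.9 z [74.6 81.3 84.2]
```

```bash
python3 -m jog '[[[-0.03,-0.07,0],[0,0,0],0],[[0,0,0.8],[0,0,0],0],[[0,0,0.8],[0,0,0],0],[[0,0,0.8],[0,0,0],0],[[0,0,0.4],[0,0,0],0],[[0,0,0.2],[0,0,0],0],[[0,0,0],[0,0,0],0]]'
python3 - <<'E'
from h import *
p,W,i=shot('w17')
print(bot.sense()['tool_pos'],bot.sense()['wrist_force'])
rollfit(W,325,500,80,-405)
E
```

```text
time: 32.05
tool_pos: [442.0, -405.9, 57.0]
orientation: [-0.0, -0.054, 0.999, 0.0]
wrist_force: [0.4, 0.5, -1.7]
gripper_width: 0.496
finger_force: 61.9
[ 442.2523843  -406.2873998    57.76256046] [-0.63984852  0.04481809 -2.58270808]
332 z98 84.2 y -435.0 -391.8 mid -413.4
347 z98 84.3 y -435.0 -391.8 mid -413.4
362 z98 104.6 y -435.0 -387.7 mid -411.3
377 z98 100.0 y -434.6 -389.7 mid -412.2
392 z98 100.0 y -433.3 -388.3 mid -410.8
407 z98 100.0 y -431.5 -386.9 mid -409.2
422 z98 124.3 y -434.9 -375.0 mid -404.9
437 z98 113.8 y -435.0 -375.0 mid -405.0
452 z98 99.7 y -428.3 -381.8 mid -405.1
467 z98 99.4 y -425.5 -380.6 mid -403.0
```

```bash
python3 -m jog '[[[0,0.04,0.08],[0,0,0],0],[[0,0,0],[0,0,0],0]]'
python3 -m jog '[[[0,0,0],[0,0,0],0.75],[[0,0,0],[0,0,0],0.75],[[0,0,0],[0,0,0],1],[[0,0,0],[0,0,0],1],[[0,0,-0.4],[0,0,0],1],[[0,0,-1],[0,0,0],1],[[0,0,-1],[0,0,0],1],[[0,0,-1],[0,0,0],1],[[0,0,-1],[0,0,0],1],[[0,0,-1],[0,0,0],1]]'
python3 - <<'E'
from h import *
p,W,i=shot('w18',1)
print(bot.sense()['tool_pos'])
rollfit(W,310,570,80,-405)
blobs(p,W,(250,650,-520,-330),55,120)
E
```

```text
time: 32.3
tool_pos: [442.2, -404.9, 55.5]
orientation: [0.001, -0.054, 0.999, -0.0]
wrist_force: [0.3, 0.1, -2.7]
gripper_width: 0.5
finger_force: 61.9
time: 33.3
tool_pos: [441.5, -405.0, 219.2]
orientation: [0.0, -0.053, 0.999, -0.0]
wrist_force: [0.5, -0.7, -0.2]
gripper_width: 0.996
finger_force: 0.0
[ 443.04864493 -406.87862011  224.25384638]
317 z98 80.9 y -423.0 -410.9 mid -417.0
332 z98 84.0 y -435.0 -392.2 mid -413.6
347 z98 83.8 y -434.7 -392.0 mid -413.4
362 z98 102.2 y -435.0 -388.9 mid -411.9
377 z98 96.7 y -433.2 -389.7 mid -411.4
392 z98 96.5 y -431.9 -387.6 mid -409.8
407 z98 96.5 y -430.7 -386.2 mid -408.5
422 z98 96.5 y -429.6 -384.6 mid -407.1
437 z98 96.5 y -427.1 -383.8 mid -405.4
452 z98 96.4 y -425.9 -381.8 mid -403.8
467 z98 96.5 y -424.6 -380.7 mid -402.7
482 z98 96.5 y -423.4 -379.1 mid -401.3
497 z98 96.4 y -422.2 -377.2 mid -399.7
512 z98 101.6 y -425.7 -375.1 mid -400.4
527 z98 83.9 y -419.3 -375.4 mid -397.4
542 z98 83.3 y -419.2 -375.2 mid -397.2
557 z98 80.3 y -400.1 -388.2 mid -394.1
px 320,172 n10269 rect 438.4,-405.6 249x54@5 circ 438.2,-403.6 r124.6 z [ 74.2  92.5 100.9]
```

View pics/w18.png

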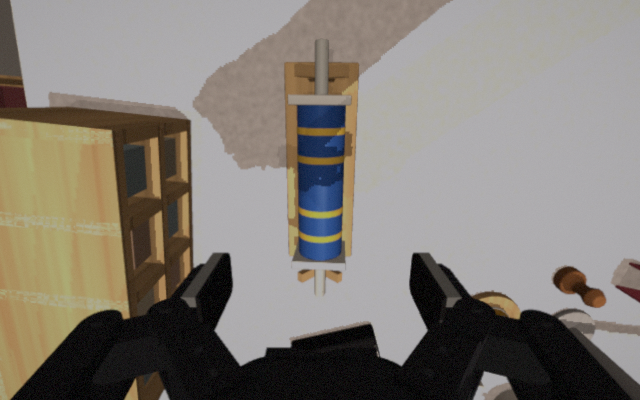

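The picture shows the roll lying level in both notches: the axle crosses the uprights at (322,70) and (320,275), and its top is 96.5 all along. Next are the tents, which need a yaw change of about 90°, so I'll check joint 7.

```bash
python3 - <<'E'
from h import *
print(np.round(bot.sense()['joint_positions'],2))
z=np.load('w11.npz'); i=vision.camera_info('wrist')
for t in ('w11','w13','w0'):
    z=np.load(t+'.npz'); i['view']=z['view']; p,W=cloud('wrist',z['p'],z['d'],i)
    X,Y,Z=[W[...,k] for k in range(3)]
    m=(X>600)&(X<680)&(Z>138)&(Z<160)&(Y>-40)&(Y<285); q=W[m]
    if len(q)<50: continue
    print(t,len(q),'y',q[:,1].min(),q[:,1].max(),'z',np.percentile(q[:,2],98))
    for a in range(-20,280,40):
        r=q[(q[:,1]>a)&(q[:,1]<a+40)]
        if len(r)>10: print(a+20,'x',r[:,0].min().round(1),r[:,0].max().round(1))
    print('tents');blobs(p,W,(370,600,-10,200),50,90,minpx=300)
E
```

```text
[ 0.26  0.4   0.54  1.7  -0.23  1.1   2.55]
w13 3565 y -38.95340930590993 102.24482362000509 z 147.83396747650534
0 x 626.7 644.6
40 x 629.0 646.3
80 x 631.1 648.5
tents
px 531,94 n2987 rect 544.9,46.8 63x41@83 circ 545.1,46.4 r35.8 z [56.7 67.  75.3]
w0 1594 y -35.99162597745835 143.35987540891003 z 147.4045790202604
0 x 625.8 641.5
40 x 628.7 634.7
80 x 630.8 635.1
120 x 633.5 648.5
tents
px 387,127 n2469 rect 436.6,119.7 61x39@73 circ 436.7,119.6 r35.4 z [58.1 67.4 75.4]
px 314,225 n1982 rect 544.4,46.7 60x41@83 circ 543.8,46.6 r35.2 z [52.7 66.4 74.9]
```

```bash
python3 -m jog '[[[-0.28,0.95,0],[0,0,0],1],[[-0.28,0.95,0],[0,0,0],1],[[-0.28,0.95,0],[0,0,0],1],[[-0.28,0.95,0],[0,0,0],1],[[-0.28,0.95,0],[0,0,0],1],[[-0.28,0.95,0],[0,0,0],1],[[-0.28,0.95,0],[0,0,0],1],[[-0.28,0.95,0],[0,0,0],1],[[-0.28,0.95,0],[0,0,0],1],[[-0.28,0.95,0],[0,0,0],1]]'
python3 -m jog '[[[-0.28,0.95,0],[0,0,0],1],[[-0.28,0.95,0],[0,0,0],1],[[-0.28,0.95,0],[0,0,0],1],[[-0.28,0.95,0],[0,0,0],1],[[-0.28,0.95,0],[0,0,0],1],[[0,0,0],[0,0,0.99],1],[[0,0,0],[0,0,0.99],1],[[0,0,0],[0,0,0.99],1],[[0,0,0],[0,0,0.99],1],[[0,0,0],[0,0,0.99],1]]'
python3 -m jog '[[[0,0,0],[0,0,0.99],1],[[0,0,0],[0,0,0.99],1],[[0,0,0],[0,0,0.99],1],[[0,0,0],[0,0,0.99],1],[[0,0,0],[0,0,0.99],1],[[0,0,0],[0,0,0.99],1],[[0,0,0],[0,0,0.99],1],[[0,0,0],[0,0,0.99],1],[[0,0,0],[0,0,0],1],[[0,0,0],[0,0,0],1]]'
python3 - <<'E'
from h import *
p,W,i=shot('w19')
s=bot.sense();print(s['tool_pos'],s['orientation'],np.round(s['joint_positions'],2))
blobs(p,W,(500,600,-10,120),50,90,minpx=300)
X,Y,Z=[W[...,k] for k in range(3)]
q=W[(X>600)&(X<680)&(Z>140)&(Z<160)&(Y>-40)&(Y<285)]; print(len(q))
for a in range(-20,280,40):
    r=q[(q[:,1]>a)&(q[:,1]<a+40)]
    if len(r)>10: print(a+20,'x',r[:,0].min().round(1),r[:,0].max().round(1))
blobs(p,W,(600,680,-80,300),5,160)
E
```

```text
time: 34.35
tool_pos: [494.9, -111.6, 217.7]
orientation: [0.001, -0.053, 0.999, -0.0]
wrist_force: [0.5, 0.0, -0.2]
gripper_width: 0.997
finger_force: 0.0
time: 35.35
tool_pos: [521.3, 33.5, 217.6]
orientation: [0.0, 0.291, 0.957, 0.0]
wrist_force: [-0.7, 0.7, 0.3]
gripper_width: 0.998
finger_force: 0.0
time: 36.35
tool_pos: [521.3, 33.7, 217.3]
orientation: [0.0, 0.746, 0.665, 0.0]
wrist_force: [0.1, -0.0, -0.3]
gripper_width: 0.998
finger_force: 0.0
[521.23661621  33.72316846 217.19659572] [2.74382924e-05 7.46556218e-01 6.65322306e-01 2.01859427e-04] [-0.71  0.28  0.69  1.9  -0.21  1.03 -0.05]
px 344,166 n2461 rect 545.1,47.1 61x40@83 circ 545.4,47.4 r35.4 z [57.7 67.  75.1]
6253
0 x 627.4 644.7
40 x 629.6 646.2
80 x 631.8 648.3
120 x 633.4 650.7
160 x 635.8 651.4
px 465,158 n10006 rect 649.3,46.2 219x69@79 circ 638.1,49.0 r111.2 z [  7.6 143.5 147.7]
```

```bash
python3 -m jog '[[[0.54,0.74,0],[0,0,0],1],[[0,0,0.9],[0,0,0],1],[[0,0,0.9],[0,0,0],1],[[0,0,0.9],[0,0,0],1],[[0,0,0.9],[0,0,0],1],[[0,0,0.9],[0,0,0],1],[[0,0,0.9],[0,0,0],1],[[0,0,0.9],[0,0,0],1],[[0,0,0.27],[0,0,0],1],[[0,0,0],[0,0,0],1]]'
python3 -m jog '[[[0,0,0],[0,0,0],0],[[0,0,0],[0,0,0],0],[[0,0,0],[0,0,0],0],[[0,0,0],[0,0,0],0],[[0,0,0],[0,0,0],0],[[0,0,0],[0,0,0],0],[[0,0,0],[0,0,0],0]]' 40
python3 -m jog '[[[0,0,-0.5],[0,0,0],0],[[0,0,-0.9],[0,0,0],0],[[0,0,-0.9],[0,0,0],0],[[0,0,-0.9],[0,0,0],0],[[0,0,-0.9],[0,0,0],0],[[0,0,-0.9],[0,0,0],0],[[0,0,-0.9],[0,0,0],0],[[0,0,-0.5],[0,0,0],0],[[0,0,0],[0,0,0],0]]'
python3 - <<'E'
from h import *
p,W,i=shot('w20',1)
s=bot.sense();print(s['tool_pos'],s['orientation'])
blobs(p,W,(490,610,-10,120),200,300,hue=176,smin=60,minpx=300)
E
```

```text
time: 37.4
tool_pos: [544.5, 46.9, 19.1]
orientation: [-0.001, 0.747, 0.664, -0.001]
wrist_force: [-0.0, -0.3, -0.1]
gripper_width: 0.999
finger_force: 0.0
time: 38.1
tool_pos: [545.9, 47.4, 20.9]
orientation: [0.0, 0.748, 0.664, 0.001]
wrist_force: [-1.8, 0.5, 7.3]
gripper_width: 0.463
finger_force: 39.7
time: 39.0
tool_pos: [546.3, 47.0, 214.8]
orientation: [0.001, 0.748, 0.664, 0.002]
wrist_force: [0.3, -0.5, -1.4]
gripper_width: 0.465
finger_force: 40.7
[545.51938422  47.21092065 213.13196216] [3.06564389e-04 7.47804110e-01 6.63918169e-01 1.25838238e-03]
px 321,287 n11946 rect 544.8,51.1 53x49@82 circ 546.1,50.6 r32.6 z [212.1 260.  268.9]
```

View pics/w20.png

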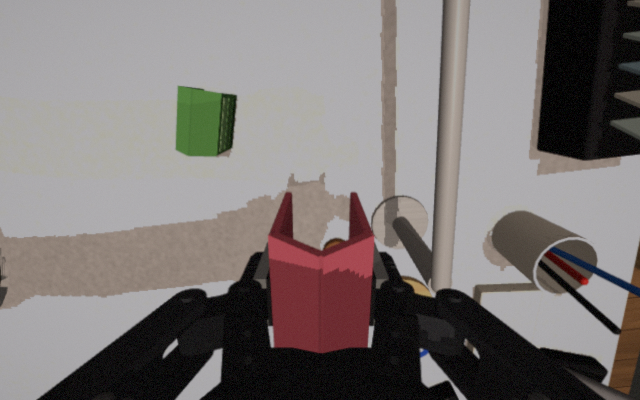

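Pink is held squarely at (320,290). The rail's bar runs vertically at column ~450. Next I'll move over the rail and align.

```bash
python3 -m jog '[[[0.2,0.76,0],[0,0,0],0],[[0.2,0.76,0],[0,0,0],0],[[0.2,0.76,0],[0,0,0],0],[[0.2,0.76,0],[0,0,0],0],[[0,0,0],[0,0,-0.48],0],[[0,0,0],[0,0,0],0],[[0,0,0],[0,0,0],0]]'
python3 - <<'E'
from h import *
p,W,i=shot('w21')
s=bot.sense();print(s['tool_pos'],s['orientation'])
h=cv2.cvtColor(np.ascontiguousarray(p),cv2.COLOR_RGB2HSV)
X,Y,Z=[W[...,k] for k in range(3)]
pk=(h[...,1]>60)&((h[...,0]>165)|(h[...,0]<5))&(X>600)&(X<690)&(Y>0)&(Y<110)&(Z>185)
q=W[pk]
for a in range(20,100,15):
    r=q[(q[:,1]>a)&(q[:,1]<a+15)]
    if len(r)>10: print(a+7,'x',r[:,0].min().round(1),r[:,0].max().round(1),'z',r[:,2].min().round(),r[:,2].max().round(1))
q=W[(X>600)&(X<690)&(Z>140)&(Z<155)]
for a in range(-20,280,40):
    r=q[(q[:,1]>a)&(q[:,1]<a+40)]
    if len(r)>10: print('rail',a+20,'x',r[:,0].min().round(1),r[:,0].max().round(1))
E
```

```text
time: 39.75
tool_pos: [637.7, 59.8, 210.8]
orientation: [-0.001, 0.726, 0.688, -0.001]
wrist_force: [-1.1, 0.2, 0.2]
gripper_width: 0.466
finger_force: 40.9
[637.81804628  59.89993014 211.14207294] [-4.32255696e-04  7.25841825e-01  6.87861296e-01 -5.43011394e-04]
42 x 616.2 689.3 z 247.0 283.9
57 x 600.8 689.3 z 193.0 295.7
72 x 600.3 690.0 z 191.0 306.8
87 x 617.2 658.2 z 190.0 306.7
rail 40 x 630.2 647.3
rail 80 x 631.9 649.5
rail 120 x 634.3 651.8
rail 160 x 636.2 653.9
rail 200 x 638.5 654.4
```

```bash
python3 -m jog '[[[0,0.08,0],[0,0,0],0],[[0,0,0.7],[0,0,0],0],[[0,0,0.7],[0,0,0],0],[[0,0,0.7],[0,0,0],0],[[0,0,0.7],[0,0,0],0],[[0,0,0.5],[0,0,0],0],[[0,0,0.3],[0,0,0],0],[[0,0,0],[0,0,0],0]]'
python3 - <<'E'
from h import *
s=bot.sense();print(s['tool_pos'],s['wrist_force'])
p,W,i=shot('w22',1)
blobs(p,W,(600,690,0,110),120,180,hue=176,smin=60,minpx=300)
E
```

```text
time: 40.6
tool_pos: [640.4, 60.0, 102.8]
orientation: [-0.0, 0.725, 0.689, -0.001]
wrist_force: [0.6, 0.6, -1.0]
gripper_width: 0.46
finger_force: 40.9
[640.38321995  60.0484527  102.79087985] [ 0.61961667  0.5886002  -0.99027736]
px 320,291 n11228 rect 639.6,64.0 53x47@86 circ 640.0,63.5 r32.7 z [131.1 148.7 156.9]
```

View pics/w22.png

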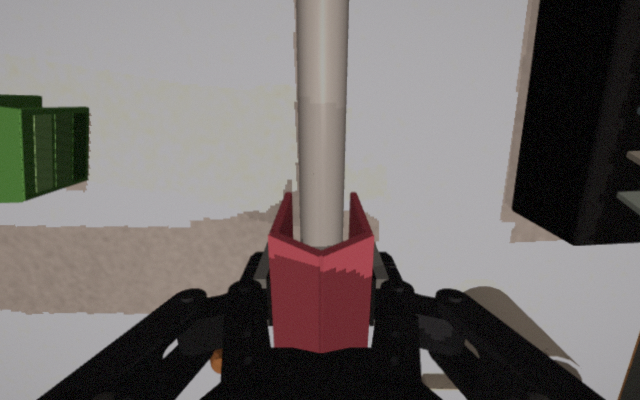

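The rail at (322,120) runs centrally between pink's flaps, so I'll set it down and release, then go look at the green tent.

```bash
python3 -m jog '[[[0,0,0.05],[0,0,0],0],[[0,0,0],[0,0,0],0]]'
python3 -m jog '[[[0,0,0],[0,0,0],0.6],[[0,0,0],[0,0,0],0.8],[[0,0,0],[0,0,0],1],[[0,0,0],[0,0,0],1],[[0,0,-0.4],[0,0,0],1],[[0,0,-0.8],[0,0,0],1],[[0,0,-0.9],[0,0,0],1],[[0,0,-0.9],[0,0,0],1],[[0,0,-0.9],[0,0,0],1],[[0,0,-0.6],[0,0,0],1]]'
python3 -m jog '[[[0.12,-0.88,0],[0,0,0],1],[[0.12,-0.88,0],[0,0,0],1],[[0.12,-0.88,0],[0,0,0],1],[[0.12,-0.88,0],[0,0,0],1],[[0.12,-0.88,0],[0,0,0],1],[[0.12,-0.88,0],[0,0,0],1],[[0.12,-0.88,0],[0,0,0],1],[[0.12,-0.88,0],[0,0,0],1],[[0,0,0],[0,0,0.88],1],[[0,0,0],[0,0,0.88],1]]'
python3 -m jog '[[[0,0,0],[0,0,0],1]]'
python3 - <<'E'
from h import *
p,W,i=shot('w23',1)
s=bot.sense();print(s['tool_pos'],s['orientation'],np.round(s['joint_positions'],2))
blobs(p,W,(370,510,50,200),50,90,minpx=300)
blobs(p,W,(590,700,0,110),125,175,hue=176,smin=60,minpx=100)
E
```

```text
time: 40.85
tool_pos: [641.5, 60.1, 103.1]
orientation: [0.0, 0.725, 0.689, 0.001]
wrist_force: [0.8, 0.4, -1.0]
gripper_width: 0.462
finger_force: 40.9
time: 41.85
tool_pos: [641.6, 59.7, 240.5]
orientation: [0.001, 0.725, 0.688, 0.001]
wrist_force: [0.3, -0.1, -0.7]
gripper_width: 0.998
finger_force: 0.0
time: 42.85
tool_pos: [431.1, 99.9, 238.3]
orientation: [-0.001, 0.805, 0.593, 0.001]
wrist_force: [0.5, -0.3, -0.6]
gripper_width: 0.999
finger_force: 0.0
time: 42.95
tool_pos: [431.7, 99.7, 238.2]
orientation: [-0.0, 0.805, 0.594, 0.001]
wrist_force: [0.4, 0.1, 0.1]
gripper_width: 1.002
finger_force: 0.0
[431.74025546  99.6438469  237.99043996] [-1.10961725e-04  8.03407293e-01  5.95429552e-01  5.98198877e-04] [-0.97  0.08  0.68  2.04 -0.06  1.04 -0.55]
px 320,157 n2193 rect 436.9,120.2 60x40@73 circ 437.2,120.7 r35.1 z [57.9 67.1 75. ]
px 576,174 n4212 rect 639.1,57.7 65x42@87 circ 639.4,60.0 r35.7 z [127.  145.  154.4]
```

View pics/w23.png

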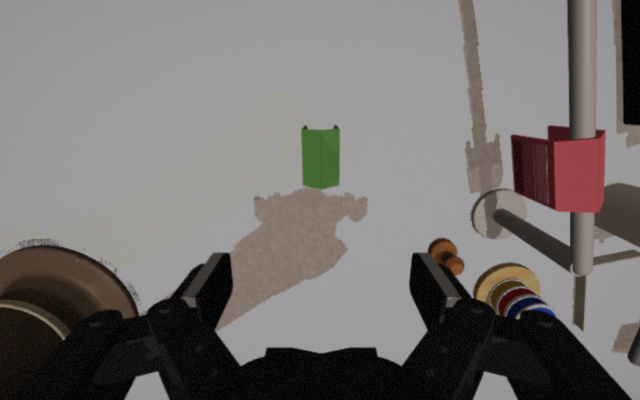

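Pink hangs on the rail at (565,170) and green stands at (321,157). Grasping green next.

```bash
python3 -m jog '[[[0.71,-0.03,0.5],[0,0,0],1],[[0,0,0.9],[0,0,0],1],[[0,0,0.9],[0,0,0],1],[[0,0,0.9],[0,0,0],1],[[0,0,0.9],[0,0,0],1],[[0,0,0.9],[0,0,0],1],[[0,0,0.9],[0,0,0],1],[[0,0,0.9],[0,0,0],1],[[0,0,0.47],[0,0,0],1],[[0,0,0],[0,0,0],1]]'
python3 -m jog '[[[0,0,0],[0,0,0],0],[[0,0,0],[0,0,0],0],[[0,0,0],[0,0,0],0],[[0,0,0],[0,0,0],0],[[0,0,0],[0,0,0],0],[[0,0,0],[0,0,0],0],[[0,0,0],[0,0,0],0]]' 40
python3 -m jog '[[[0,0,-0.5],[0,0,0],0],[[0,0,-0.9],[0,0,0],0],[[0,0,-0.9],[0,0,0],0],[[0,0,-0.9],[0,0,0],0],[[0,0,-0.9],[0,0,0],0],[[0,0,-0.9],[0,0,0],0],[[0,0,-0.9],[0,0,0],0],[[0,0,-0.9],[0,0,-0.88],0],[[0,0,0],[0,0,-0.88],0],[[0,0,0],[0,0,0],0]]'
```

```text
time: 44.0
tool_pos: [436.1, 119.7, 17.7]
orientation: [-0.0, 0.803, 0.596, -0.002]
wrist_force: [-0.1, 0.2, 0.4]
gripper_width: 1.0
finger_force: 0.0
time: 44.7
tool_pos: [437.6, 120.7, 20.2]
orientation: [0.0, 0.804, 0.595, 0.001]
wrist_force: [-0.7, 0.2, 6.0]
gripper_width: 0.466
finger_force: 39.7
time: 45.7
tool_pos: [437.1, 120.6, 224.2]
orientation: [-0.0, 0.724, 0.689, 0.001]
wrist_force: [-1.1, -0.7, -0.8]
gripper_width: 0.465
finger_force: 40.7
```

```bash
python3 -m jog '[[[0.31,0.85,0],[0,0,0],0],[[0.31,0.85,0],[0,0,0],0],[[0.31,0.85,0],[0,0,0],0],[[0.31,0.85,0],[0,0,0],0],[[0.31,0.85,0],[0,0,0],0],[[0.31,0.85,0],[0,0,0],0],[[0.31,0.85,0],[0,0,0],0],[[0.31,0.85,0],[0,0,0],0],[[0,0,0],[0,0,0],0],[[0,0,0],[0,0,0],0]]'
python3 - <<'E'
from h import *
p,W,i=shot('w24')
s=bot.sense();print(s['tool_pos'],s['orientation'])
h=cv2.cvtColor(np.ascontiguousarray(p),cv2.COLOR_RGB2HSV)
X,Y,Z=[W[...,k] for k in range(3)]
g=(h[...,1]>60)&(np.abs(h[...,0].astype(int)-55)<15)&(X>600)&(X<690)&(Y>130)&(Y<240)&(Z>195)
q=W[g]; print('tip z',q[:,2].min(),np.percentile(q[:,2],99))
for a in range(150,230,15):
    r=q[(q[:,1]>a)&(q[:,1]<a+15)]
    if len(r)>10: print(a+7,'x',r[:,0].min().round(1),r[:,0].max().round(1))
q=W[(X>600)&(X<690)&(Z>140)&(Z<155)]
for a in range(-20,320,40):
    r=q[(q[:,1]>a)&(q[:,1]<a+40)]
    if len(r)>10: print('rail',a+20,'x',r[:,0].min().round(1),r[:,0].max().round(1),r[:,1].max())
E
```

```text
time: 46.7
tool_pos: [643.9, 183.6, 221.8]
orientation: [-0.0, 0.726, 0.688, -0.001]
wrist_force: [0.2, -0.5, -1.7]
gripper_width: 0.465
finger_force: 40.9
[643.57280819 183.45294531 222.29631949] [-2.46080792e-04  7.25985001e-01  6.87709695e-01 -1.04559255e-03]
tip z 203.9647900308507 310.7458164380702
157 x 623.1 661.4
172 x 600.0 689.7
187 x 601.4 689.5
202 x 600.2 672.9
217 x 624.5 664.2
rail 160 x 637.2 653.8 179.99566672252664
rail 200 x 638.4 656.1 219.99442132577565
rail 240 x 640.8 658.4 259.9741169889554
rail 280 x 641.5 660.9 279.18996303961524
```

```bash
python3 -m jog '[[[0,0.1,0],[0,0,0],0],[[0,0,0.8],[0,0,0],0],[[0,0,0.8],[0,0,0],0],[[0,0,0.8],[0,0,0],0],[[0,0,0.8],[0,0,0],0],[[0,0,0.5],[0,0,0],0],[[0,0,0.3],[0,0,0],0],[[0,0,0],[0,0,0],0]]'
python3 - <<'E'
from h import *
s=bot.sense();print(s['tool_pos'],s['wrist_force'])
p,W,i=shot('w25')
blobs(p,W,(600,690,140,240),120,180,hue=54,smin=60,minpx=300)
E
```

```text
time: 47.55
tool_pos: [647.0, 183.9, 102.5]
orientation: [-0.0, 0.725, 0.689, -0.001]
wrist_force: [0.6, -0.8, -1.6]
gripper_width: 0.463
finger_force: 40.9
[646.95693678 183.87118968 102.51435079] [ 0.55402103 -0.78737348 -1.56304246]
px 321,292 n11309 rect 647.0,188.2 52x46@86 circ 646.5,187.7 r32.3 z [129.5 149.  157.2]
```

```bash
python3 -m jog '[[[0,0,0.05],[0,0,0],0],[[0,0,0],[0,0,0],0]]'
python3 -m jog '[[[0,0,0],[0,0,0],0.6],[[0,0,0],[0,0,0],0.8],[[0,0,0],[0,0,0],1],[[0,0,0],[0,0,0],1],[[0,0,-0.4],[0,0,0],1],[[0,0,-0.8],[0,0,0],1],[[0,0,-0.9],[0,0,0],1],[[0,0,-0.9],[0,0,0],1],[[0,0,-0.9],[0,0,0],1],[[0,0,-0.6],[0,0,0],1]]'
python3 -m jog '[[[-0.6,-0.8,0],[0,0,0],1],[[-0.6,-0.8,0],[0,0,0],1],[[-0.6,-0.8,0],[0,0,0],1],[[-0.6,-0.8,0],[0,0,0],1],[[-0.6,-0.8,-0.5],[0,0,0],1],[[-0.3,-0.8,-0.5],[0,0,0],1],[[-0.1,-0.8,-0.5],[0,0,0],1],[[0,0,0],[0,0,0],1],[[0,0,0],[0,0,0],1]]'
python3 - <<'E'
from h import *
p,W,i=shot('w26',1)
s=bot.sense();print(s['tool_pos'])
for hue in(176,54):
    h=cv2.cvtColor(np.ascontiguousarray(p),cv2.COLOR_RGB2HSV)
    blobs(p,W,(590,700,0,260),70,175,hue=hue,smin=60,minpx=100)
    blobs(p,W,(590,700,0,260),147,175,hue=hue,smin=60,minpx=50)
pt,Wt=cloud('top'); cv2.imwrite('pics/top1.png',pt[100:320,150:480,::-1].repeat(2,0).repeat(2,1))
print('core');blobs(pt,Wt,(390,530,330,470),42,90,minpx=10)
print('spindle');blobs(pt,Wt,(580,680,-200,-100),24,100,minpx=10)
print('roll');blobs(pt,Wt,(290,600,-460,-350),60,120,minpx=10)
print('tents');blobs(pt,Wt,(590,700,0,260),150,175,minpx=10)
E
```

```text
time: 47.8
tool_pos: [648.0, 184.1, 102.7]
orientation: [0.0, 0.725, 0.689, 0.001]
wrist_force: [-0.3, -0.3, -0.8]
gripper_width: 0.466
finger_force: 40.9
time: 48.8
tool_pos: [648.2, 183.7, 240.0]
orientation: [0.001, 0.725, 0.688, 0.001]
wrist_force: [-0.6, 0.1, 0.2]
gripper_width: 1.0
finger_force: 0.0
time: 49.7
tool_pos: [474.8, 91.0, 282.8]
orientation: [-0.0, 0.725, 0.689, 0.001]
wrist_force: [0.0, 0.4, -0.6]
gripper_width: 1.001
finger_force: 0.0
[474.94393034  91.06434516 282.19294796]
px 478,205 n3410 rect 638.3,58.5 62x42@87 circ 638.5,60.2 r35.1 z [ 85.4 141.7 154.1]
px 494,211 n1016 rect 638.5,59.7 59x20@87 circ 638.7,59.8 r30.1 z [147.2 151.2 154.6]
px 499,73 n5050 rect 645.1,184.0 62x42@87 circ 644.6,183.7 r34.9 z [ 87.9 142.  154.3]
px 518,71 n1598 rect 645.3,183.8 59x21@87 circ 645.2,183.7 r30.8 z [147.2 151.1 154.9]
core
px 192,242 n61 rect 465.0,391.7 33x31@66 circ 465.1,392.1 r17.6 z [44.8 54.3 60. ]
spindle
px 361,194 n262 rect 628.9,-149.7 53x56@43 circ 628.8,-149.2 r28.5 z [34.2 72.1 78.1]
roll
px 442,254 n937 rect 438.0,-403.3 245x55@5 circ 437.9,-401.2 r122.4 z [ 72.4  92.1 104.3]
tents
px 254,182 n104 rect 645.8,184.6 60x24@83 circ 649.2,183.5 r30.5 z [150.1 153.5 160.5]
px 296,185 n97 rect 638.5,62.1 62x20@86 circ 637.2,62.2 r31.0 z [150.2 154.  159.6]
```

View pics/w26.png

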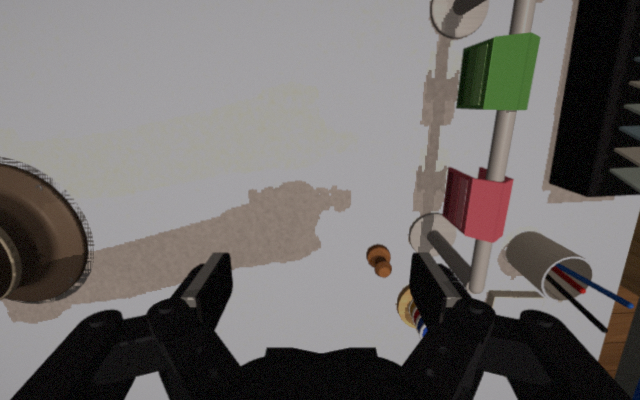

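View pics/top1.png

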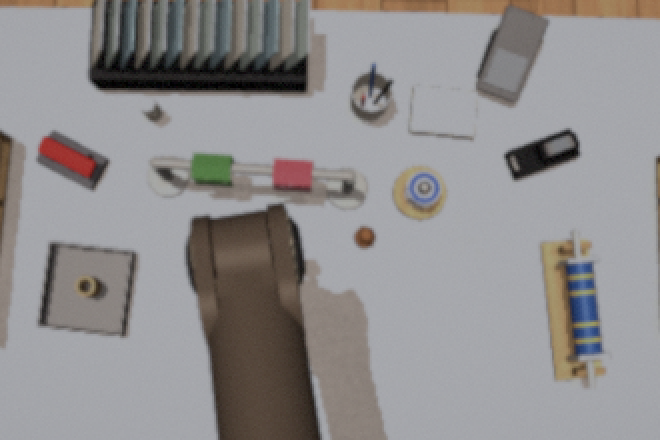

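Both tents hang level and astride the rail, green at (498,70) and pink at (478,205). The top view shows the core in the tray (88,286), three reels on the spindle (424,188) and the roll in its cradle (583,310). I'm handing the job in.

```bash
python3 -c "
from station import job
print(job.finish_job())"
```

```text
the job is handed in; nothing more can be done
None
```

I handed the job in at about 50 s of the 210 s: the core went into the returns tray first, then the gold, red and blue reels onto the spindle; the roll lies level in both cradle notches, and the pink and green tents hang astride the rail (no yellow tent was visible), but the hand-in call returned no verdict.

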